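Seal the kitchen's sample jars in the bench clamp

ROBOT

A 6-joint arm with a two-finger parallel gripper is mounted at the origin on the work surface. World frame = base frame: x ahead of the robot, y to its left, z up, the work surface at z = 0. Lengths are in m, angles in rad, forces in N, time in s.
With the tool pointing down it reaches from about 0.25 to 0.775 m from the base axis. Payload 4 kg.
Tool frame: the origin (TCP) lies midway between the tips of the shut fingers; the grasp point (between the pads) lies 19 mm behind it (robot.tcp_to_grasp is the distance from the TCP to the grasp point, in m); x points along the fingers, y is the direction in which the jaws open and shut, and the axes are right-handed (so a half turn about x gives the same grasp; the last joint's range is limited). The gripper opens to 94 mm and grips with 3 to 60 N. Pads are 16 mm wide; open, the fingers measure 119 mm over their backs; the gripper's body (75 mm by 177 mm) begins 78 mm behind the grasp point.
Start: joints at [-1.349, 0.087, 1.371, -0, 1.684, -0.103], TCP at [0.176, -0.521, 0.178] pointing down, gripper open.
Joint ranges: [-3.1, 3.1], [-0.76, 2.03], [0.27, 2.55], [-1.08, 4.22], [0.17, 2.65], [-2.57, 2.57]. Speed limits (rad/s): [2.79, 2.79, 3.14, 3.14, 3.14, 3.14].

INTERFACE

Orientations are given as [roll, pitch, yaw] about the fixed x, y, z axes, in that order (R = Rz(yaw) Ry(pitch) Rx(roll)).
In Python, from bench import robot gives the robot as it stands.
- The arm moves only by the tool send_rows, never from a script. Its argument "increments" is a list of rows, each a list of 5 numbers: the opening, from -1 (shut) to 1 (fully open), so that 0 is half open, then the shift along the tool's x, y, z in m, then the turn about the tool's x in rad. In form: [[hand, tx, ty, tz, roll], ...]. A call has 1 to 5 rows; each row is the pose to reach, as a shift and turn from the pose commanded when the call began, along the tool's axes at that moment; what a row does not reach only later rows make up. A row lasts 1/12 s, in which the tool goes at most 41.7 mm and 7.16 degrees, less where a joint would pass 70% of its speed; a pose out of reach is approached as far as the arm can. A call with a gripper value outside its range is refused whole. The fingers move at their own pace and stop on an object; the grip force is fixed at half the most. Time passes only in rows, so rows that repeat a pose let the fingers close. It gives the time, the measured TCP pose, the force and the opening at its end, in the units of the state.
- robot.get_obs(): the state, without advancing time (a new reading comes with each control period).
- robot.snapshot(name): name is "side" or "top" or "wrist"; returns a dict with "image" (384x512x3 uint8, red, green, blue), "intrinsics" (3x3 intrinsics, pixels), "world_from_camera" (4x4, takes a point from camera to world coordinates). Camera axes: x right, y down, z forward; pixel columns grow to the right and rows downward; lengths in m; the calibration is good to about 2 mm. A picture is of the moment at which its call begins. There is no depth.
- robot.close_job(): hands the job in, once; it reports no verdict.
The state is a dict: "time": time; "joint_positions": joint angles; "qvel": joint speeds; "joint_torque": joint torques, N m; "tool_pos": TCP position; "ee_rot": TCP orientation; "wrist_force": force on the tool from outside, world axes, zero at the start; "wrist_torque": the same for the moment, N m; "width": finger opening in m.
Only numpy, scipy, OpenCV 4.12 (cv2) and the standard library are available. Lean on these libraries where they do the work, as an engineer would, in place of code of your own. Each camera call takes 0.05 s, during which the arm holds its last target.

TASK

Stand all the sample jars that are there upright side by side between the jaws of the bench clamp, lids still up, and crank the jaw onto them until the orange sprung plate is pushed well over halfway in. With the jars held so, press every red lid fully home, then wind the crank back at least a turn and a half while the jars still stand in the clamp, and finally stand all the jars upright in the aluminium tray. Leave the jaw open and the other things on the bench where they are.

Things in the scene. Friction and masses are not known exactly. Their poses are not given: they have to be found in the camera images.
- vise: Bench clamp fixed to the table: steel bed, blue jaws. Origin on the table top under the middle of the jaw opening; x points from the moving jaw (robot side) to the fixed far jaw, y runs along the jaws, z up. The fixed jaw's face is at x = +40 mm; the orange plate's face at x = -40 mm + jaw_block - pad_plate, so the 52 mm wide jars are gripped from about jaw_block = 28 mm on.
- bed (a point): Centre of the clamp's bed between the jaws: the bed's top face, 10 mm above the table, where jars stand. Jaws run 105 mm to either side of it along y and are 42 mm high above the table; three jars fit side by side, 70 mm apart. A fixed blue end block 40 mm high lies at vise x = -99 to -89 mm; under the crank is a gearbox 60 mm square, 44 mm high.
- crank_axis (a point): Point on the crank's upright axis of turning, 85 mm above the table (vise frame x = -55, y = -195 mm).
- crank_knob (a point): Point on the axis of the crank's black upright round knob, 85 mm above the table. The knob is 22 mm across, reaches from 55 to 99 mm above the table, 55 mm from crank_axis, and spins freely on the flat steel crank arm, so it can be pinched from above and carried round in a circle without turning the gripper.
- crank (a joint): Crank angle, rad, 0 to 17.3. Growing = clockwise seen from above = the jaw closes, 14 mm per turn. At 0 the arm points along the vise's +x. Turning takes about 3 to 5 N at the knob; it stays where it is left, also under clamping load.
- jaw_block (a joint): Travel of the moving blue jaw, m: 0 fully open, 0.0385 fully closed; driven only by the crank (0.014 m per turn).
- pad_plate (a joint): How far the orange sprung pressure plate (210 mm long, on the front of the moving jaw) is pushed back towards the blue block, m: 0 free (10 mm gap seen behind it), 0.010 fully pushed in (gap gone). Spring 3 N/mm.
- tray: Shallow aluminium chill tray fixed on the left, 280 mm (its x) by 140 mm (its y), rim 25 mm high, walls and floor about 4 mm thick. Origin: centre of its underside on the table. It takes three jars in a row along its x, 80 mm apart.
- jar1: Square white sample jar with green label bands, 52 by 52 mm, body 80 mm tall, about 0.2 kg; origin at the centre of its underside, z up, x and y across its flat sides. A round red lid (46 mm across, 12 mm thick) sits on its top: lid top is 92 mm + lid1 above the origin. Absent (None) in some runs.
- lid1 (a joint): How far the red lid of jar1 stands up from fully home, m: 0 home (resting on the jar's shoulder), 0.0115 highest. A tight push fit: takes about 6 to 8 N straight down, stays where it is left.
- jar2: Square white sample jar with green label bands, 52 by 52 mm, body 80 mm tall, about 0.2 kg; origin at the centre of its underside, z up, x and y across its flat sides. A round red lid (46 mm across, 12 mm thick) sits on its top: lid top is 92 mm + lid2 above the origin. Absent (None) in some runs.
- lid2 (a joint): How far the red lid of jar2 stands up from fully home, m: 0 home (resting on the jar's shoulder), 0.0115 highest. A tight push fit: takes about 6 to 8 N straight down, stays where it is left.
- jar3: Square white sample jar with green label bands, 52 by 52 mm, body 80 mm tall, about 0.2 kg; origin at the centre of its underside, z up, x and y across its flat sides. A round red lid (46 mm across, 12 mm thick) sits on its top: lid top is 92 mm + lid3 above the origin. Absent (None) in some runs.
- lid3 (a joint): How far the red lid of jar3 stands up from fully home, m: 0 home (resting on the jar's shoulder), 0.0115 highest. A tight push fit: takes about 6 to 8 N straight down, stays where it is left.
- jar4: Square white sample jar with green label bands, 52 by 52 mm, body 80 mm tall, about 0.2 kg; origin at the centre of its underside, z up, x and y across its flat sides. A round red lid (46 mm across, 12 mm thick) sits on its top: lid top is 92 mm + lid4 above the origin. Absent (None) in some runs.
- lid4 (a joint): How far the red lid of jar4 stands up from fully home, m: 0 home (resting on the jar's shoulder), 0.0115 highest. A tight push fit: takes about 6 to 8 N straight down, stays where it is left.
- cup_a: Bystander: black plastic cup between clamp and tray, 64 mm across, 50 mm tall. Origin at its underside. Leave alone.
- cup_b: Bystander: black plastic cup left of the clamp, towards the far side, 64 mm across, 50 mm tall. Origin at its underside. Leave alone.
- cup_c: Bystander: black plastic cup left of the tray, 64 mm across, 50 mm tall. Origin at its underside. Leave alone.
- spatula: Bystander: yellow-handled spatula lying flat beyond the clamp. Origin at its underside. Leave alone.
- bowl: Bystander: steel bowl on the right, 120 mm across, 50 mm tall. Origin at its underside. Leave alone.
- spray: Bystander: clear bottle with blue cap left of the tray, 60 mm across, 170 mm tall. Origin at its underside. Leave alone.
There are look-alikes about, which are no part of the job. Leave any purple or yellow look-alike of the jar1 alone.

How it is judged:
On the way, in this order (a step that is already met when the one before it is completed fails the run):
1. all jars stand upright between the jaws with lids still up, and the sprung plate is pushed in at least 4.5 mm (x of jar1 in the frame of vise between -0.02 and 0.022 m and y of jar1 in the frame of vise between -0.09 and 0.09 m and z of jar1 in the frame of vise between 0.004 and 0.016 m and angle between each of jar1, jar2, jar3, jar4's own z axis and vertical below 0.12 rad and x of jar2 in the frame of vise between -0.02 and 0.022 m and y of jar2 in the frame of vise between -0.09 and 0.09 m and z of jar2 in the frame of vise between 0.004 and 0.016 m and x of jar3 in the frame of vise between -0.02 and 0.022 m and y of jar3 in the frame of vise between -0.09 and 0.09 m and z of jar3 in the frame of vise between 0.004 and 0.016 m and x of jar4 in the frame of vise between -0.02 and 0.022 m and y of jar4 in the frame of vise between -0.09 and 0.09 m and z of jar4 in the frame of vise between 0.004 and 0.016 m and value of joint each of lid1, lid2, lid3, lid4 above 0.006 m and value of joint pad_plate above 0.0045 m), for 0.3 s.
2. every lid is pressed home while the jars are clamped (x of jar1 in the frame of vise between -0.02 and 0.022 m and y of jar1 in the frame of vise between -0.09 and 0.09 m and z of jar1 in the frame of vise between 0.004 and 0.016 m and angle between each of jar1, jar2, jar3, jar4's own z axis and vertical below 0.12 rad and x of jar2 in the frame of vise between -0.02 and 0.022 m and y of jar2 in the frame of vise between -0.09 and 0.09 m and z of jar2 in the frame of vise between 0.004 and 0.016 m and x of jar3 in the frame of vise between -0.02 and 0.022 m and y of jar3 in the frame of vise between -0.09 and 0.09 m and z of jar3 in the frame of vise between 0.004 and 0.016 m and x of jar4 in the frame of vise between -0.02 and 0.022 m and y of jar4 in the frame of vise between -0.09 and 0.09 m and z of jar4 in the frame of vise between 0.004 and 0.016 m and value of joint each of lid1, lid2, lid3, lid4 below 0.003 m and value of joint pad_plate above 0.0045 m), for 0.2 s.
3. the jaw is wound back while the jars still stand in the clamp (x of jar1 in the frame of vise between -0.02 and 0.022 m and y of jar1 in the frame of vise between -0.09 and 0.09 m and z of jar1 in the frame of vise between 0.004 and 0.016 m and angle between each of jar1, jar2, jar3, jar4's own z axis and vertical below 0.12 rad and x of jar2 in the frame of vise between -0.02 and 0.022 m and y of jar2 in the frame of vise between -0.09 and 0.09 m and z of jar2 in the frame of vise between 0.004 and 0.016 m and x of jar3 in the frame of vise between -0.02 and 0.022 m and y of jar3 in the frame of vise between -0.09 and 0.09 m and z of jar3 in the frame of vise between 0.004 and 0.016 m and x of jar4 in the frame of vise between -0.02 and 0.022 m and y of jar4 in the frame of vise between -0.09 and 0.09 m and z of jar4 in the frame of vise between 0.004 and 0.016 m and value of joint jaw_block below 0.022 m), for 0.2 s.
At the end, for the whole second after the job is handed in: Every jar that is there stands upright (within 0.12 rad) at rest on the tray's floor, wholly inside the rim; every lid is home (within 3 mm); the jaw is wound back to less than 22 mm of travel (x of jar1 in the frame of tray between -0.115 and 0.115 m and y of jar1 in the frame of tray between -0.045 and 0.045 m and z of each of jar1, jar2, jar3, jar4 in the frame of tray below 0.012 m and angle between each of jar1, jar2, jar3, jar4's own z axis and vertical below 0.12 rad and linear speed of each of jar1, jar2, jar3, jar4 below 0.03 m/s and x of jar2 in the frame of tray between -0.115 and 0.115 m and y of jar2 in the frame of tray between -0.045 and 0.045 m and x of jar3 in the frame of tray between -0.115 and 0.115 m and y of jar3 in the frame of tray between -0.045 and 0.045 m and x of jar4 in the frame of tray between -0.115 and 0.115 m and y of jar4 in the frame of tray between -0.045 and 0.045 m and value of joint each of lid1, lid2, lid3, lid4 below 0.003 m and value of joint jaw_block below 0.022 m); the robot touches nothing.
It fails at once if a bystander (cup, spatula, bowl or bottle) was moved by more than 30 mm or tipped (distance of any of cup_a, cup_b, cup_c, spatula, bowl, spray from where it was at the start of the episode above 0.03 m or angle between any of cup_a, cup_b, cup_c, spatula, bowl, spray's own z axis and vertical above 0.35 rad).
Of jar1, jar2, jar3, jar4 only 2 to 3 are there at a start; the rules pass over those that are not, and their reading is None.
At some moment in a run one of jar1, jar2, jar3, jar4 may be knocked a few centimetres aside while the robot is not near it.
It also fails if it takes over 210 s, if anything falls off the work surface, if the arm or the gripper's body presses on something with over 40 N, if the wrist force passes 120 N, or if a joint passes its speed limit or range.

## Working session

There is one attempt and no reset: what is moved stays moved. The work goes in short steps, Python scripts to look and compute and a tool call to move; the robot and the scene stay as the last step left them, time stands still between calls to the robot, and variables do not carry over. Pictures are saved under pics/ and viewed, and the job is handed in when it is done.

Besides the shell and the picture viewer there is one more tool, called after "Call:" as name([rows], argument=value, ...), one row to a line, values as JSON. send_rows: Moves the arm, as the interface text tells. Its arguments: {"type":"object","properties":{"increments":{"type":"array"}},"required":["increments"]}

```bash
ls; mkdir -p pics
python3 - <<'E'
from bench import robot
import cv2,json
print(robot.get_obs())
for n in ["side","top","wrist"]:
    s=robot.snapshot(n)
    cv2.imwrite(f"pics/{n}0.png",s["image"][:,:,::-1])
    print(n,s["intrinsics"].tolist(),s["world_from_camera"].round(4).tolist())
E
```

```text
pics
{'time': 0.0, 'joint_positions': array([-1.34910406e+00,  8.79376417e-02,  1.37222250e+00, -1.76576589e-05,
        1.68356386e+00, -1.03109716e-01]), 'qvel': array([-0.00070509, -0.00087973, -0.00148364, -0.00090056,  0.00089828,
       -0.00113996]), 'joint_torque': array([ 4.67444006e-04, -3.40181065e+01, -3.02423894e+01,  7.16978568e-02,
        3.29866132e-02, -1.70162416e-04]), 'tool_pos': array([ 0.175371  , -0.52067183,  0.17692981]), 'ee_rot': array([-1.66567212,  1.56866491,  1.80072055]), 'wrist_force': array([ 0.45320437,  0.37374372, -0.54779243]), 'wrist_torque': array([ 0.04524397, -0.004368  ,  0.0204874 ]), 'width': 0.09412337925178536}
side [[446.76464139108947, 0.0, 254.02473110387646], [0.0, 446.76464139108947, 195.86078277672965], [0.0, 0.0, 1.0]] [[-0.8985, -0.2689, 0.347, 0.0162], [-0.439, 0.5442, -0.715, 1.0779], [0.0035, -0.7947, -0.607, 1.0049], [0.0, 0.0, 0.0, 1.0]]
top [[392.6884800253511, 0.0, 255.50761918898718], [0.0, 392.6884800253511, 192.76461854041], [0.0, 0.0, 1.0]] [[-0.0279, -0.9898, 0.1394, 0.3746], [-0.9993, 0.0242, -0.028, 0.0252], [0.0243, -0.14, -0.9898, 1.2347], [0.0, 0.0, 0.0, 1.0]]
wrist [[341.3097271903126, 0.0, 253.01581692858622], [0.0, 341.3097271903126, 190.92373872876803], [0.0, 0.0, 1.0]] [[0.3194, -0.9105, -0.2626, 0.2512], [-0.9476, -0.3078, -0.0855, -0.4956], [-0.0029, 0.2762, -0.9611, 0.3836], [0.0, 0.0, 0.0, 1.0]]
```

View pics/top0.png

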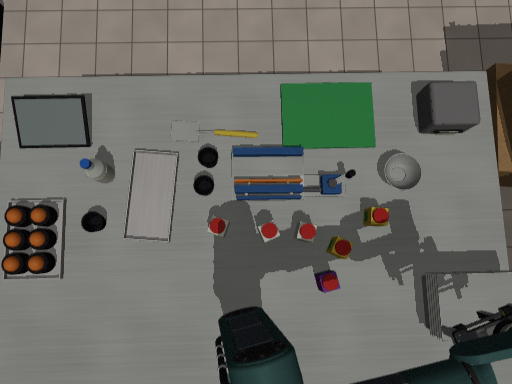

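View pics/side0.png

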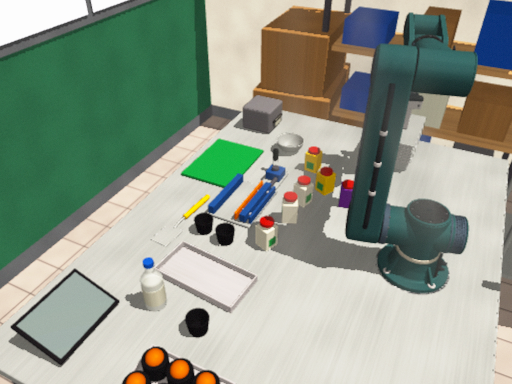

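View pics/wrist0.png

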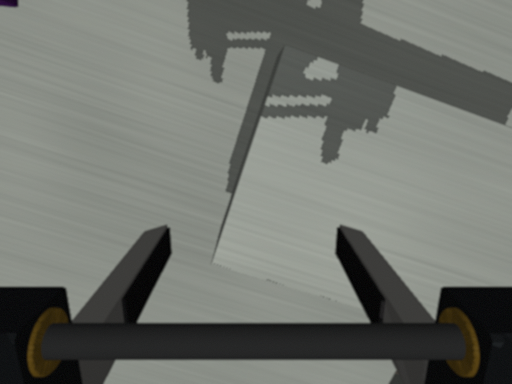

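The top view shows three white jars with red lids at about (217,226), (269,231) and (307,231). There are two yellow look-alikes at (376,216) and (341,247) and a purple one at (327,281). The clamp is at about (270,172), its knob at (350,173), and the tray at (152,195). I'll zoom in to measure.

```bash
cat > h.py <<'E'
from bench import robot
import cv2, numpy as np
from scipy.spatial.transform import Rotation as R
def snap(n,fn=None,crop=None,z=1):
    s=robot.snapshot(n)
    if fn:
        im=s["image"][:,:,::-1]
        if crop: im=im[crop[1]:crop[3],crop[0]:crop[2]]
        cv2.imwrite(f"pics/{fn}.png",cv2.resize(im,None,fx=z,fy=z,interpolation=cv2.INTER_CUBIC))
    return s
def ray(s,u,v,h):
    K=s["intrinsics"];T=s["world_from_camera"]
    d=T[:3,:3]@np.linalg.solve(K,[u,v,1.0]);o=T[:3,3]
    return o+d*(h-o[2])/d[2]
def proj(s,p):
    T=s["world_from_camera"];c=T[:3,:3].T@(np.asarray(p)-T[:3,3]);q=s["intrinsics"]@c
    return q[:2]/q[2]
def tool():
    o=robot.get_obs();return o["tool_pos"],R.from_euler('xyz',o["ee_rot"]).as_matrix(),o
def mask(im,kind):
    h=cv2.cvtColor(im,cv2.COLOR_RGB2HSV);H,S,V=[h[...,i].astype(int) for i in range(3)]
    if kind=='red': return (((H<6)|(H>174))&(S>150)&(V>70)).astype(np.uint8)
    if kind=='blue': return ((H>100)&(H<125)&(S>120)&(V>40)).astype(np.uint8)
    if kind=='orange': return ((H>7)&(H<20)&(S>150)&(V>100)).astype(np.uint8)
def blobs(m,amin=20):
    n,l,st,c=cv2.connectedComponentsWithStats(m)
    return [(st[i].tolist(),c[i].round(2).tolist()) for i in range(1,n) if st[i][4]>=amin]
def go(p,yaw_dir=None):
    """tool-frame shift to reach world TCP p"""
    t,Rm,o=tool()
    d=Rm.T@(np.asarray(p)-t)
    print("shift",d.round(4), "yaxis deg",np.degrees(np.arctan2(Rm[1,1],Rm[0,1])).round(2))
    return d
E
python3 - <<'E'
from h import *
s=snap("top","topA",(110,130,400,300),2.7)
t=snap("side","sideA",(130,130,400,320),2.9)
for k in ['red','blue','orange']:
    print(k,"top",blobs(mask(s["image"],k),12)); print(k,"side",blobs(mask(t["image"],k),12))
p,Rm,o=tool();print(Rm.round(3))
E
```

```text
red top [([374, 208, 15, 15, 171], [380.46, 215.21]), ([210, 218, 15, 15, 183], [216.93, 225.25]), ([262, 223, 15, 15, 183], [269.02, 229.95]), ([300, 223, 16, 16, 189], [307.46, 230.88]), ([336, 241, 15, 14, 170], [342.98, 247.37]), ([323, 274, 15, 16, 185], [329.87, 281.84])]
red side [([309, 147, 10, 7, 60], [313.77, 150.05]), ([321, 168, 11, 8, 75], [326.15, 171.15]), ([298, 176, 12, 9, 84], [303.99, 179.67]), ([343, 180, 11, 9, 85], [348.2, 184.04]), ([284, 192, 13, 10, 97], [290.25, 196.11]), ([260, 217, 14, 11, 130], [266.46, 221.65])]
blue top [([233, 147, 70, 9, 622], [267.68, 151.04]), ([80, 159, 11, 10, 88], [84.95, 163.31]), ([322, 174, 19, 20, 254], [329.81, 184.78]), ([235, 184, 68, 10, 548], [268.0, 188.5]), ([237, 195, 64, 5, 206], [266.96, 197.1])]
blue side [([475, 0, 37, 70, 2046], [495.92, 36.21]), ([342, 9, 57, 39, 1172], [372.92, 28.87]), ([341, 72, 29, 40, 859], [355.98, 92.35]), ([266, 165, 19, 14, 135], [273.51, 172.36]), ([209, 174, 34, 39, 423], [225.17, 193.24]), ([239, 183, 36, 40, 583], [256.74, 202.89]), ([143, 258, 11, 11, 93], [147.77, 262.54])]
orange top [([235, 179, 67, 4, 208], [266.77, 180.07]), ([31, 209, 14, 13, 144], [37.37, 215.07]), ([6, 210, 15, 13, 141], [13.01, 215.73]), ([30, 233, 14, 13, 141], [36.03, 239.24]), ([5, 234, 14, 13, 142], [11.51, 239.93]), ([3, 258, 15, 13, 145], [10.0, 264.34]), ([28, 258, 14, 12, 141], [34.63, 263.57])]
orange side [([294, 8, 47, 95, 1555], [318.43, 52.65]), ([432, 8, 29, 38, 338], [448.92, 19.97]), ([254, 19, 36, 79, 1157], [268.99, 60.05]), ([456, 82, 56, 60, 2508], [486.79, 112.3]), ([312, 151, 9, 4, 12], [316.83, 153.08]), ([234, 181, 29, 38, 168], [247.08, 199.85]), ([145, 348, 19, 19, 283], [154.08, 356.93]), ([170, 360, 20, 19, 301], [179.12, 369.01]), ([126, 372, 20, 12, 192], [135.81, 378.46]), ([196, 372, 20, 12, 193], [205.62, 378.34])]
[[-0.     0.319 -0.948]
 [ 0.001 -0.948 -0.319]
 [-1.    -0.001 -0.   ]]
```

View pics/topA.png

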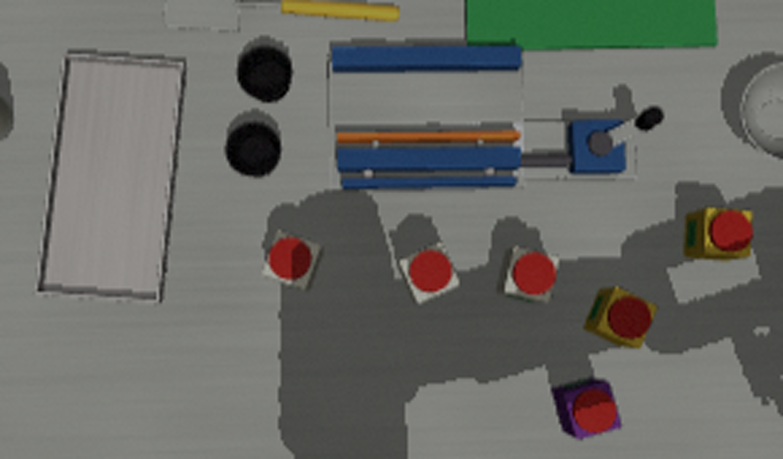

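View pics/sideA.png

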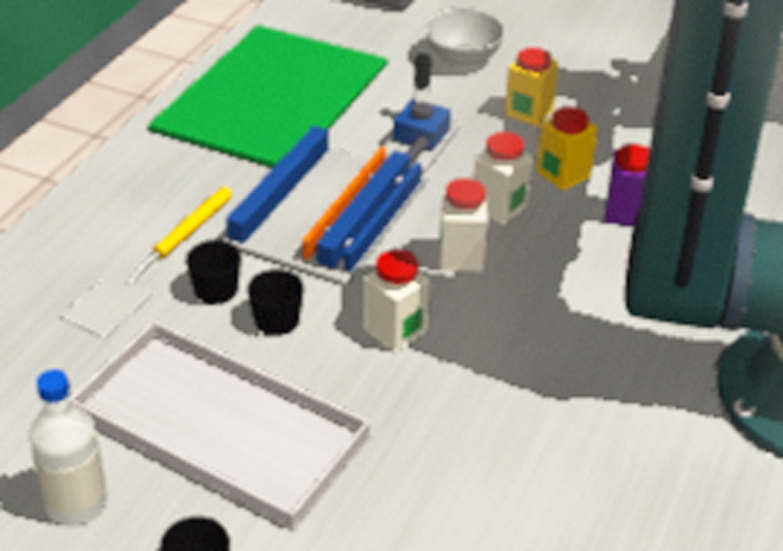

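Run:
```python
from h import *
s=snap("top","topB",(110,130,400,300),2.7); t=snap("side")
top=[(216.93,225.25),(269.02,229.95),(307.46,230.88)];side=[(266.46,221.65),(290.25,196.11),(303.99,179.67)]
def tri(a,b):
    A=[];B=[]
    for S,(u,v) in((s,a),(t,b)):
        d=S["world_from_camera"][:3,:3]@np.linalg.solve(S["intrinsics"],[u,v,1.]);d/=np.linalg.norm(d)
        P=np.eye(3)-np.outer(d,d);A.append(P);B.append(P@S["world_from_camera"][:3,3])
    return np.linalg.lstsq(np.vstack(A),np.hstack(B),rcond=None)[0]
for a,b in zip(top,side): print("jar",ray(s,*a,.100).round(4),ray(t,*b,.098).round(4),tri(a,b).round(4))
m=mask(s["image"],'blue');n,l,st,c=cv2.connectedComponentsWithStats(m)
for i in range(1,n):
    if st[i][4]>200:
        pts=np.argwhere(l==i)[:,::-1].astype(float)
        w=np.array([ray(s,u,v,.042)[:2] for u,v in pts]).astype(np.float32)
        print("blue",cv2.minAreaRect(w*1000))
m=mask(s["image"],'orange')[:200];w=np.array([ray(s,u,v,.042)[:2] for v,u in np.argwhere(m)]).astype(np.float32);print("orange",cv2.minAreaRect(w*1000))
for u,v in [(110+67/2.7,130+52/2.7),(110+186/2.7,130+60/2.7),(110+160/2.7,130+301/2.7),(110+38/2.7,130+291/2.7)]: print("tray",ray(s,u,v,.025).round(4))
print("knob",ray(s,110+650/2.7,130+117/2.7,.085),"axis",ray(s,110+601/2.7,130+143/2.7,.055))
```

```text
jar [0.4427 0.1069 0.1   ] [0.4419 0.1113 0.098 ] [0.4433 0.1074 0.0944]
jar [ 0.4252 -0.0428  0.1   ] [ 0.4254 -0.0428  0.098 ] [ 0.4254 -0.0428  0.0979]
jar [ 0.4195 -0.1538  0.1   ] [ 0.4184 -0.1523  0.098 ] [ 0.4194 -0.1545  0.0963]
blue ((673.0405883789062, -49.86157989501953), (215.58755493164062, 25.628324508666992), 88.76526641845703)
blue ((564.2728271484375, -242.82171630859375), (56.11384582519531, 57.985504150390625), 87.03543853759766)
blue ((554.79443359375, -49.14067840576172), (206.82376098632812, 25.25128173828125), 89.59339141845703)
blue ((528.2913818359375, -48.134185791015625), (193.5689697265625, 10.212574005126953), 89.69783782958984)
orange ((579.770751953125, -48.31489562988281), (203.9066925048828, 9.371550559997559), 88.64725494384766)
tray [0.692  0.3659 0.025 ]
tray [0.6795 0.2283 0.025 ]
tray [0.4017 0.2576 0.025 ]
tray [0.4166 0.3942 0.025 ]
knob [ 0.58826137 -0.29426606  0.085     ] axis [ 0.56519626 -0.24486202  0.055     ]
```

Run:
```python
from h import *
s=snap("top","topV",(225,135,365,210),5.6)
s=snap("top","topT",(115,140,235,250),5.4)
s=snap("top","topJ",(200,205,330,255),6)
s=snap("side","sideV",(190,140,300,230),7)
```

```text
(no output)
```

View pics/topV.png

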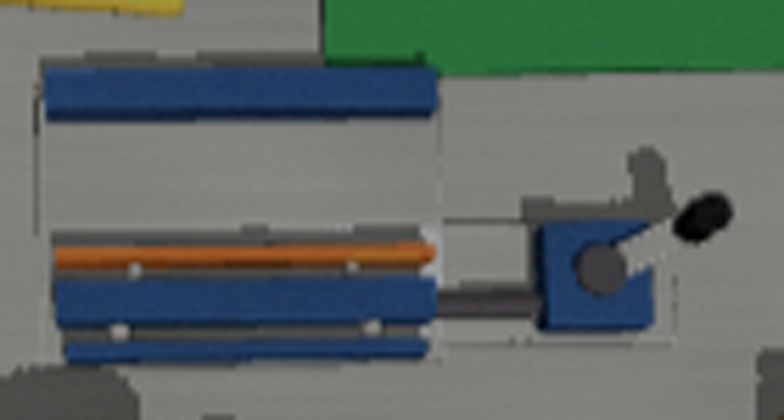

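View pics/topT.png

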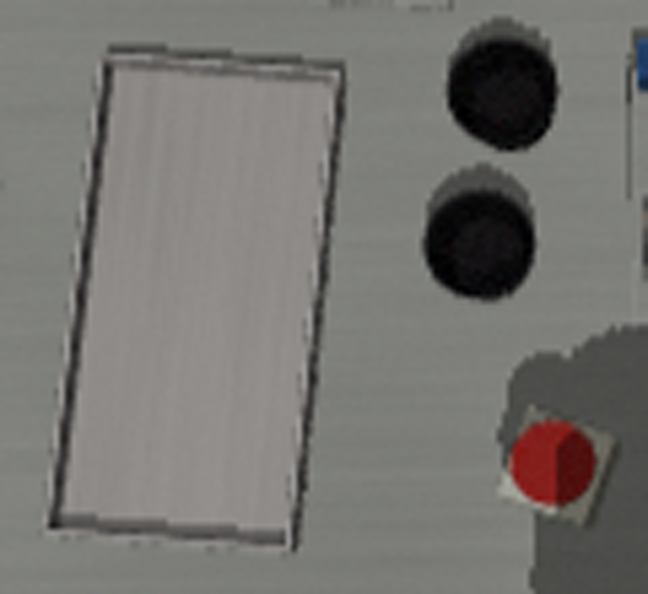

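View pics/topJ.png

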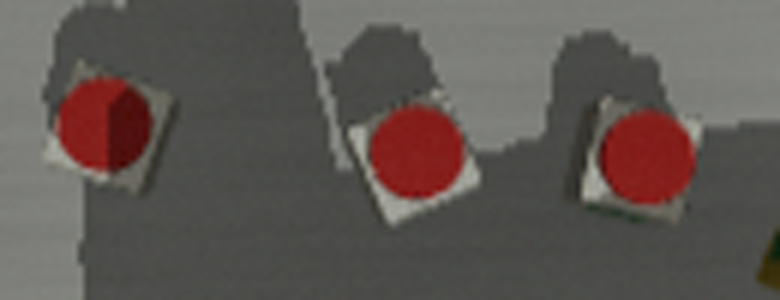

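View pics/sideV.png

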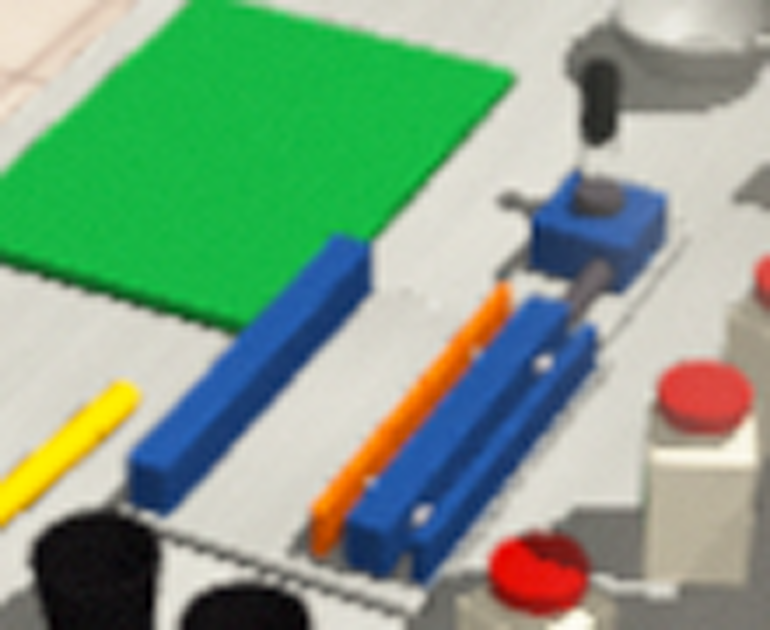

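Run:
```python
from h import *
go([0.47,-0.05,0.30])
```

```text
shift [-0.1219 -0.3526 -0.4295] yaxis deg -71.39
```

Call:
send_rows([
  [1,-0.06,-0.12,-0.14,0.1],
  [1,-0.06,-0.12,-0.14,0.2],
  [1,-0.06,-0.12,-0.14,0.325],
  [1,-0.06,-0.12,-0.14,0.325],
  [1,-0.06,-0.12,-0.14,0.325],
])

```text
time: 0.97
tool_pos: [0.2712, -0.3606, 0.2399]
ee_rot: [2.503, 1.568, -0.638]
wrist_force: [0.1, -0.2, -0.5]
width: 0.0938
```

Run:
```python
from h import *
print(tool()[0]);go([0.47,-0.05,0.30])
```

```text
[ 0.27118485 -0.3606293   0.23988013]
shift [-0.0602 -0.3104 -0.1992] yaxis deg -89.96
```

Call:
send_rows([
  [1,-0.03,-0.155,-0.1,0],
  [1,-0.03,-0.155,-0.1,0],
  [1,-0.03,-0.155,-0.1,0],
  [1,-0.03,-0.155,-0.1,0],
  [1,-0.03,-0.155,-0.1,0],
])

```text
time: 1.38
tool_pos: [0.3717, -0.2046, 0.2696]
ee_rot: [3.068, 1.568, -0.07]
wrist_force: [0.7, -1.1, 0.3]
width: 0.0939
```

Call:
send_rows([
  [1,-0.03,-0.155,-0.1,0],
  [1,-0.03,-0.155,-0.1,0],
  [1,-0.03,-0.155,-0.1,0],
  [1,-0.03,-0.155,-0.1,0],
  [1,-0.03,-0.155,-0.1,0],
])

```text
time: 1.8
tool_pos: [0.4717, -0.0492, 0.2989]
ee_rot: [-2.641, 1.569, 0.505]
wrist_force: [-0.2, -0.9, -0.2]
width: 0.0943
```

Run:
```python
from h import *
print(tool()[0])
s=snap("wrist","w1",None,1.5)
np.savez("w1.npz",**s); print(s["world_from_camera"].round(4))
```

```text
[ 0.47165164 -0.04916672  0.2988981 ]
[[ 4.400e-03 -9.615e-01 -2.748e-01  5.512e-01]
 [-1.000e+00 -4.800e-03  9.000e-04 -4.930e-02]
 [-2.200e-03  2.748e-01 -9.615e-01  5.056e-01]
 [ 0.000e+00  0.000e+00  0.000e+00  1.000e+00]]
```

View pics/w1.png

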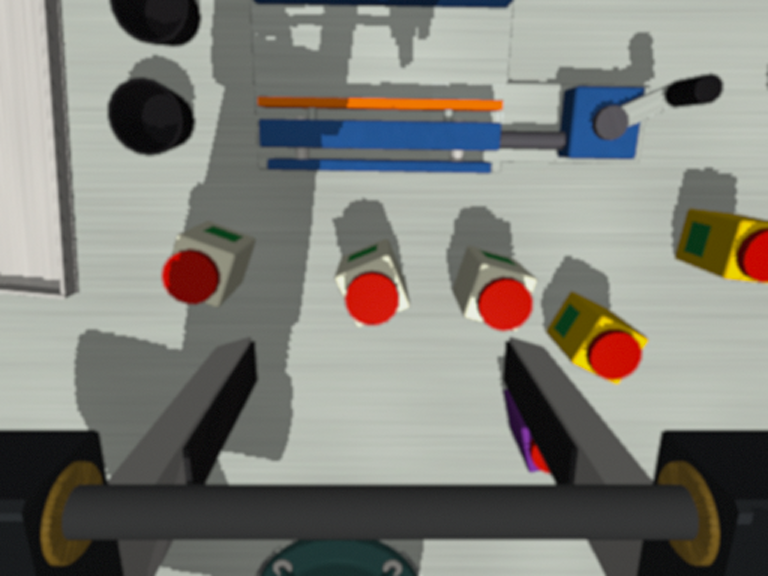

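The wrist view shows jars at (190,277), (372,297) and (505,303) in the 1.5x picture, the crank axis near (611,122) and the knob near (695,90). Next I'll zoom on the jars and clamp.

Run:
```python
from h import *
s=np.load("w1.npz");im=s["image"][:,:,::-1]
c=lambda a,b,w,h:cv2.resize(im[b:b+h,a:a+w],None,fx=6,fy=6,interpolation=cv2.INTER_CUBIC)
cv2.imwrite("pics/w1j.png",np.vstack([np.hstack([c(100,135,65,75),c(215,150,65,75)]) ]))
cv2.imwrite("pics/w1k.png",c(295,155,70,75))
cv2.imwrite("pics/w1v.png",cv2.resize(im[0:120,160:490],None,fx=2.4,fy=2.4,interpolation=cv2.INTER_CUBIC))
```

```text
(no output)
```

View pics/w1j.png

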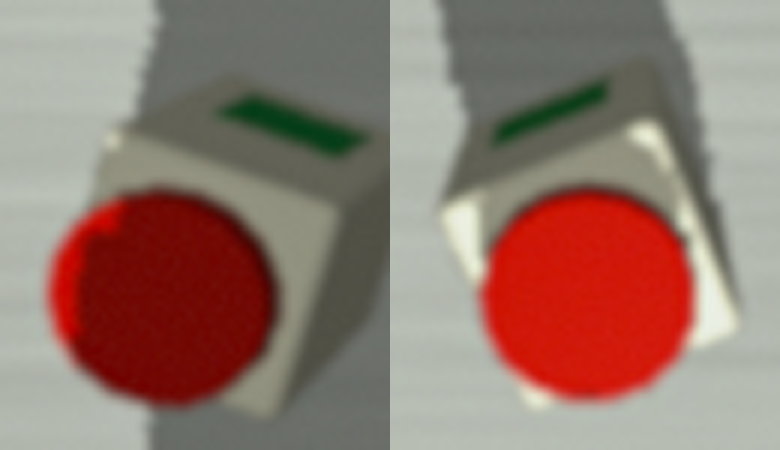

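View pics/w1k.png

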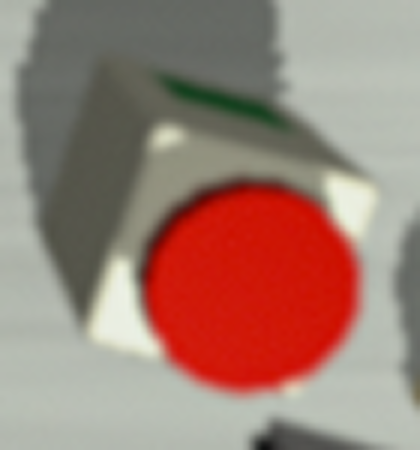

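View pics/w1v.png

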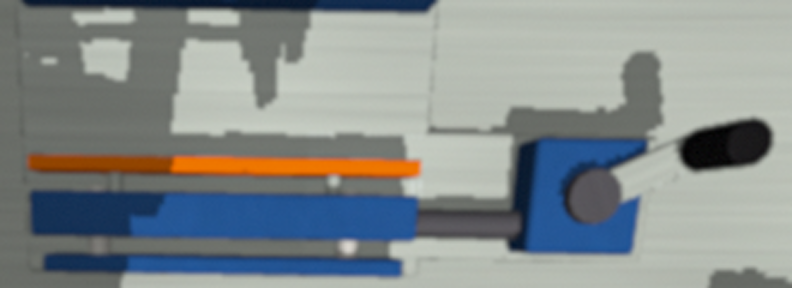

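Run:
```python
from h import *
s=np.load("w1.npz")
red=blobs(mask(s["image"],'red'),300)
for st,c in red: print("lid",c,ray(s,*c,.1025).round(4))
def C(off,sc,pts,z): return np.array([ray(s,off[0]+x/sc,off[1]+y/sc,z) for x,y in pts])[:,:2]
for n,off,p in [("A",(100,135),[(105,130),(340,207),(275,418)]),("B",(215,150),[(50,210),(260,118),(350,325),(145,405)]),("C",(295,155),[(160,130),(378,190),(90,335)])]:
    w=C(off,6,p,.080);print(n,w.round(4).tolist(),[ (np.linalg.norm(w[i]-w[i-1]).round(4),np.degrees(np.arctan2(*(w[i]-w[i-1])[::-1])).round(1)) for i in range(len(w))])
V=lambda p,z:C((160,0),2.4,p,z)
w=V([(31,192),(417,197),(417,239),(31,234),(28,155),(420,161),(28,170),(420,176)],.042);print(w.round(4))
print("far",V([(22,3),(430,10)],.010).round(4))
print("knob",V([(748,141)],.099),V([(700,150)],.055),"hub",V([(593,195)],.058))
```

```text
lid [504.15, 170.48] [ 0.4631 -0.3516  0.1025]
lid [126.72, 183.97] [0.444  0.1054 0.1025]
lid [247.6, 198.48] [ 0.4262 -0.0423  0.1025]
lid [336.24, 202.34] [ 0.4218 -0.1522  0.1025]
lid [409.36, 236.16] [ 0.377  -0.2486  0.1025]
A [[0.4737, 0.1223], [0.4573, 0.074], [0.4101, 0.0917]] [(np.float64(0.0705), np.float64(25.7)), (np.float64(0.0509), np.float64(-108.7)), (np.float64(0.0505), np.float64(159.5))]
B [[0.4373, -0.0106], [0.4578, -0.0556], [0.4116, -0.0756], [0.3928, -0.0307]] [(np.float64(0.0489), np.float64(24.3)), (np.float64(0.0494), np.float64(-65.6)), (np.float64(0.0503), np.float64(-156.5)), (np.float64(0.0487), np.float64(112.7))]
C [[0.449, -0.1368], [0.436, -0.1845], [0.4026, -0.1242]] [(np.float64(0.048), np.float64(-15.2)), (np.float64(0.0494), np.float64(-105.3)), (np.float64(0.0689), np.float64(118.9))]
[[ 0.5674  0.0554]
 [ 0.5657 -0.1527]
 [ 0.5438 -0.1542]
 [ 0.5455  0.0567]
 [ 0.5861  0.0558]
 [ 0.584  -0.153 ]
 [ 0.5786  0.0563]
 [ 0.5764 -0.1536]]
far [[ 0.6662  0.0616]
 [ 0.6636 -0.1602]]
knob [[ 0.58934361 -0.29184973]] [[ 0.58902588 -0.29414675]] hub [[ 0.5665812  -0.24055094]]
```

Call:
send_rows([
  [1,0.06,-0.155,0.028,-0.6],
  [1,0.06,-0.155,0.028,-0.6],
  [1,0.06,-0.155,0.028,-0.6],
  [1,0.06,-0.155,0.028,-0.6],
  [1,0.06,-0.155,0.028,-0.6],
])

```text
time: 2.27
tool_pos: [0.4389, 0.1071, 0.235]
ee_rot: [-1.009, 1.565, 2.746]
wrist_force: [0.2, -1.1, -0.2]
width: 0.0941
```

Call:
send_rows([
  [1,0.05,0,0,-0.63],
  [1,0.05,0,0,-0.63],
  [1,0.05,0,0,-0.63],
  [1,0.05,0,0,-0.63],
  [1,0.05,0,0,-0.63],
])

```text
time: 2.68
tool_pos: [0.4415, 0.1017, 0.1875]
ee_rot: [-0.801, 1.57, -2.711]
wrist_force: [0.9, 0.7, -0.3]
width: 0.0939
```

Run:
```python
from h import *
print(tool()[0]);go([0.4433,0.1063,0.046])
s=snap("wrist","w2",None,1.5); t=snap("top","t2",(110,130,400,300),2.7)
for st,c in blobs(mask(s["image"],'red'),100): print(c,ray(s,*c,.1025).round(4))
for st,c in blobs(mask(t["image"],'red'),100): print(c,ray(t,*c,.1).round(4))
```

```text
[0.44150962 0.10169604 0.18750886]
shift [ 0.1415  0.0003 -0.005 ] yaxis deg -19.48
[252.49, 178.96] [0.4428 0.1092 0.1025]
[285.68, 312.64] [ 0.4283 -0.0303  0.1025]
[380.42, 215.22] [ 0.4593 -0.3695  0.1   ]
[269.02, 229.95] [ 0.4252 -0.0428  0.1   ]
[307.48, 230.89] [ 0.4195 -0.1539  0.1   ]
[342.78, 247.19] [ 0.37   -0.2536  0.1   ]
[329.88, 281.68] [ 0.2741 -0.211   0.1   ]
```

View pics/w2.png

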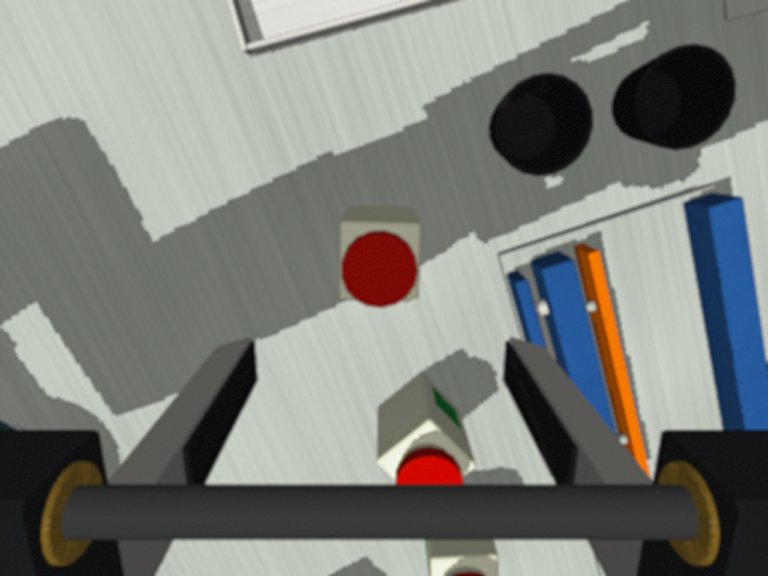

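Call:
send_rows([
  [1,0.035,0,-0.0055,0],
  [1,0.07,0,-0.0055,0],
  [1,0.105,0,-0.0055,0],
  [1,0.14,0,-0.0055,0],
  [1,0.14,0,-0.0055,0],
])

```text
time: 3.2
tool_pos: [0.4374, 0.1062, 0.0405]
ee_rot: [-1.088, 1.555, -3.009]
wrist_force: [-1.1, -0.8, 0.2]
width: 0.0938
```

Call:
send_rows([
  [-0.2,0,0,0,0],
  [-0.2,0,0,0,0],
  [-0.2,0,0,0,0],
  [-0.2,0,0,0,0],
  [-0.2,0,0,0,0],
])

```text
time: 3.62
tool_pos: [0.4455, 0.1074, 0.0503]
ee_rot: [2.009, 1.567, 0.091]
wrist_force: [0.9, -0.7, 0.0]
width: 0.0639
```

Run:
```python
from h import *
o=robot.get_obs();print(o['tool_pos'],o['width'],o['wrist_force'])
```

```text
[0.44552841 0.10742412 0.05030829] 0.06387060174737623 [ 0.87295598 -0.73798012  0.04787965]
```

Call:
send_rows([
  [-1,0.004,0,0,0],
  [-1,0.004,0,0,0],
  [-1,0.004,0,0,0],
  [-1,0.004,0,0,0],
  [-1,0.004,0,0,0],
])

```text
time: 4.03
tool_pos: [0.4438, 0.1074, 0.0442]
ee_rot: [-2.352, 1.571, 2.014]
wrist_force: [-1.5, 1.4, 2.5]
width: 0.0514
```

Run:
```python
from h import *
o=robot.get_obs();print(o['tool_pos'],o['width'],o['wrist_force']);go([.63,.02,.1])
```

```text
[0.44377976 0.1074423  0.04424554] 0.051374278682991464 [-1.54047833  1.36435827  2.54971278]
shift [-0.0558  0.2048  0.0191] yaxis deg -19.82
```

Call:
send_rows([
  [-1,-0.04,0,0,0],
  [-1,-0.08,0,0,0],
  [-1,-0.1,0.02,0,0],
  [-1,-0.1,0.05,0,-0.1],
  [-1,-0.1,0.08,0.01,-0.15],
])

```text
time: 4.45
tool_pos: [0.518, 0.0717, 0.1461]
ee_rot: [1.922, 1.566, 0.162]
wrist_force: [0.3, -0.2, -1.2]
width: 0.0516
```

Run:
```python
from h import *
o=robot.get_obs();print(o['tool_pos'],o['width'],o['wrist_force']);go([.6332,.0213,.13])
```

```text
[0.51796589 0.07165699 0.1460941 ] 0.05163965738258494 [ 0.34583756 -0.1901978  -1.17974862]
shift [0.0166 0.1226 0.0278] yaxis deg -10.85
```

Call:
send_rows([
  [-1,0,0.04,0.009,-0.1],
  [-1,0,0.08,0.018,-0.18],
  [-1,0.01,0.115,0.026,-0.18],
  [-1,0.014,0.1215,0.0275,-0.18],
  [-1,0.014,0.1215,0.0275,-0.18],
])

```text
time: 4.87
tool_pos: [0.6294, 0.0186, 0.1255]
ee_rot: [-1.528, 1.564, -3.117]
wrist_force: [-0.9, -0.2, -2.2]
width: 0.0515
```

Run:
```python
from h import *
o=robot.get_obs();print(o['tool_pos'],o['width'],o['wrist_force']);go([.6332,.0213,.056])
```

```text
[0.629392   0.01862513 0.1255182 ] 0.051514379764353635 [-0.89229926 -0.18704298 -2.15984769]
shift [ 0.0695  0.0042 -0.0028] yaxis deg -1.05
```

Call:
send_rows([
  [-1,0.0,0.003,-0.001,-0.005],
  [-1,0.02,0.003,-0.001,-0.005],
  [-1,0.04,0.003,-0.001,-0.005],
  [-1,0.055,0.003,-0.001,-0.005],
  [-1,0.055,0.003,-0.001,-0.005],
])

```text
time: 5.28
tool_pos: [0.6288, 0.0224, 0.0717]
ee_rot: [-1.634, 1.564, 3.069]
wrist_force: [-0.3, -0.0, -2.4]
width: 0.0515
```

Run:
```python
from h import *
o=robot.get_obs();print(o['tool_pos'],o['width'],o['wrist_force']);go([.6332,.0213,.056])
```

```text
[0.62881682 0.02239466 0.0717152 ] 0.05149933697907418 [-0.3242554  -0.01325215 -2.44181426]
shift [0.0157 0.0045 0.0011] yaxis deg -0.54
```

Call:
send_rows([
  [-1,0.008,0.003,0,0],
  [-1,0.014,0.003,0,0],
  [-1,0.0155,0.003,0,0],
  [-1,0.0155,0.003,0,0],
  [-1,0.0155,0.003,0,0],
])

```text
time: 5.7
tool_pos: [0.6359, 0.0211, 0.0604]
ee_rot: [1.471, 1.57, -0.11]
wrist_force: [-0.2, 0.2, -0.3]
width: 0.052
```

Run:
```python
from h import *
o=robot.get_obs();print(o['tool_pos'],o['width'],o['wrist_force']);go([.6332,.0213,.055])
snap("side","s3",(190,130,310,230),6)
```

```text
[0.63592149 0.02108889 0.06035801] 0.05203715154668466 [-0.21264366  0.24236099 -0.29086835]
shift [ 0.0054 -0.0027 -0.0002] yaxis deg -0.62
```

View pics/s3.png

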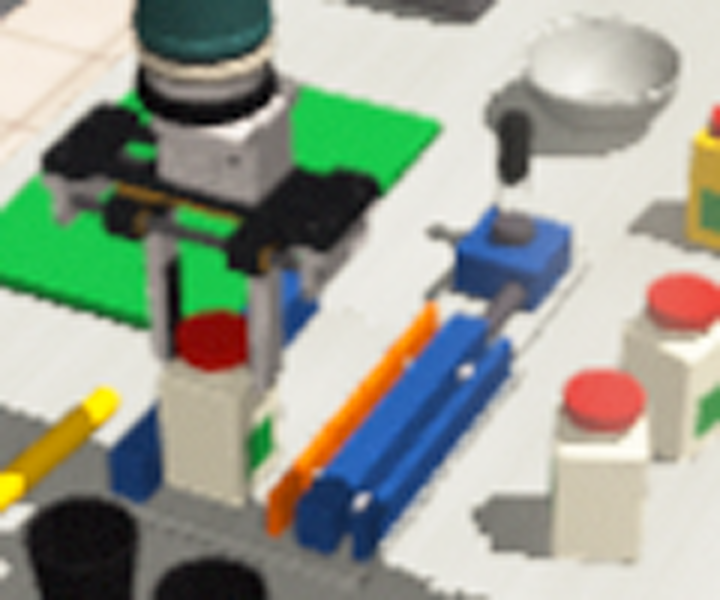

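The side view shows the jar upright between the jaws at about (210,420), close to the bed. I'll lower it the last few mm and release.

Call:
send_rows([
  [-1,0.003,0,0,0],
  [-1,0.004,0,0,0],
  [-1,0.004,0,0,0],
  [0.2,0.004,0,0,0],
  [0.5,0.004,0,0,0],
])

```text
time: 6.17
tool_pos: [0.636, 0.0209, 0.0562]
ee_rot: [1.457, 1.57, -0.125]
wrist_force: [-0.6, -1.0, -0.2]
width: 0.0602
```

Call:
send_rows([
  [0.9,0,0,0,0],
  [0.9,0,0,0,0],
  [0.9,0,0,0,0],
  [0.9,-0.01,0,0,0],
  [0.9,-0.03,0,0,0],
])

```text
time: 6.58
tool_pos: [0.6334, 0.0211, 0.0831]
ee_rot: [-1.604, 1.564, 3.098]
wrist_force: [-0.0, 0.0, -0.8]
width: 0.0887
```

Call:
send_rows([
  [1,-0.04,0,0,0],
  [1,-0.08,0,0,0],
  [1,-0.1,-0.02,0.02,-0.1],
  [1,-0.1,-0.06,0.03,-0.2],
  [1,-0.1,-0.1,0.04,-0.3],
])

```text
time: 7.0
tool_pos: [0.5359, -0.0187, 0.1887]
ee_rot: [1.085, 1.565, -0.192]
wrist_force: [-0.5, -0.2, 0.7]
width: 0.094
```

Run:
```python
from h import *
o=robot.get_obs();print(o['tool_pos'],o['width'],o['wrist_force']);go([.4257,-.0425,.19])
t=snap("top","t4",(110,130,400,300),2.7);snap("side","s4",(190,130,310,230),6)
for st,c in blobs(mask(t["image"],'red'),100): print(c,ray(t,*c,.1).round(4),ray(t,*c,.112).round(4))
```

```text
[ 0.5359054  -0.01866772  0.1887331 ] 0.09402463808663743 [-0.51431563 -0.17713199  0.65530371]
shift [-0.0019 -0.1124 -0.0091] yaxis deg 16.85
[380.38, 215.22] [ 0.4593 -0.3694  0.1   ] [ 0.4584 -0.3652  0.112 ]
[269.06, 229.96] [ 0.4251 -0.0429  0.1   ] [ 0.4246 -0.0422  0.112 ]
[307.46, 230.92] [ 0.4194 -0.1538  0.1   ] [ 0.4189 -0.1519  0.112 ]
[342.81, 247.26] [ 0.3698 -0.2537  0.1   ] [ 0.3699 -0.2507  0.112 ]
[329.87, 281.64] [ 0.2742 -0.211   0.1   ] [ 0.2753 -0.2085  0.112 ]
```

View pics/s4.png

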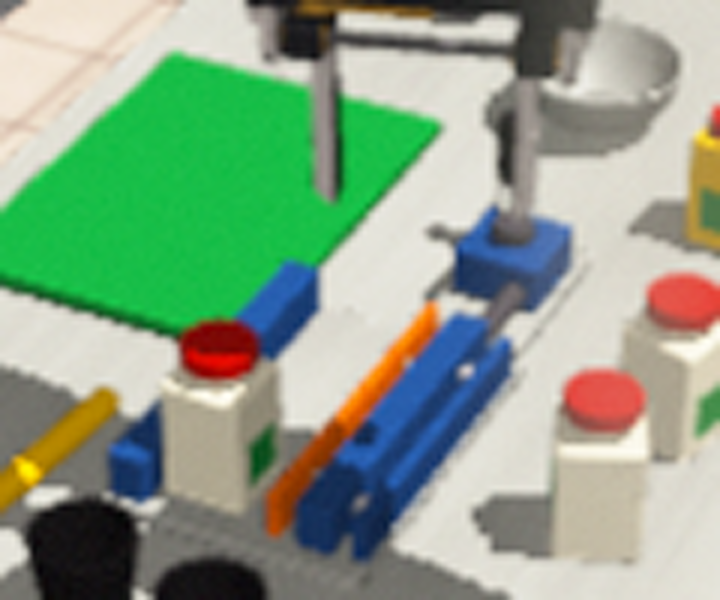

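View pics/t4.png

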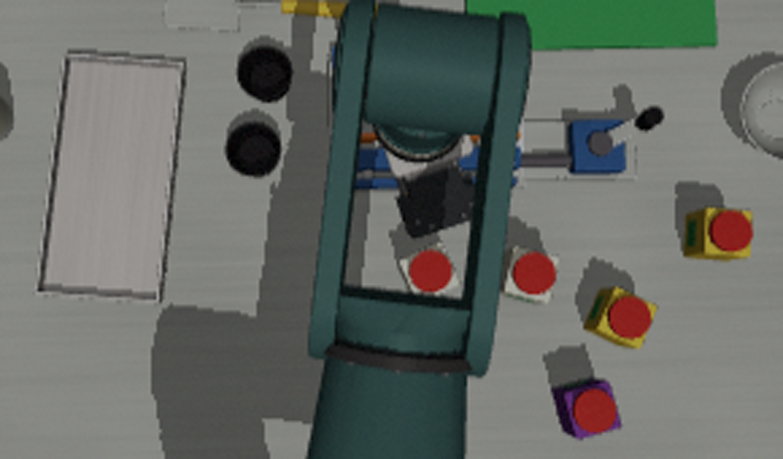

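Jar A stands upright in the clamp at about (220,430) in the side view, and jars B and C haven't moved. Jar B is next.

Call:
send_rows([
  [1,0,-0.04,-0.003,-0.05],
  [1,0,-0.08,-0.006,-0.12],
  [1,0,-0.112,-0.009,-0.12],
  [1,0,-0.112,-0.009,-0.12],
  [1,0,-0.112,-0.009,-0.12],
])

```text
time: 7.52
tool_pos: [0.4255, -0.0413, 0.187]
ee_rot: [1.005, 1.567, -0.158]
wrist_force: [0.5, -0.1, -0.3]
width: 0.0938
```

Run:
```python
from h import *
print(tool()[0]);go([0.4255,-0.0425,0.046])
s=snap("wrist","w5",None,1.5)
```

```text
[ 0.42548357 -0.04132927  0.18698951]
shift [ 0.141  -0.0009  0.0008] yaxis deg 23.34
```

View pics/w5.png

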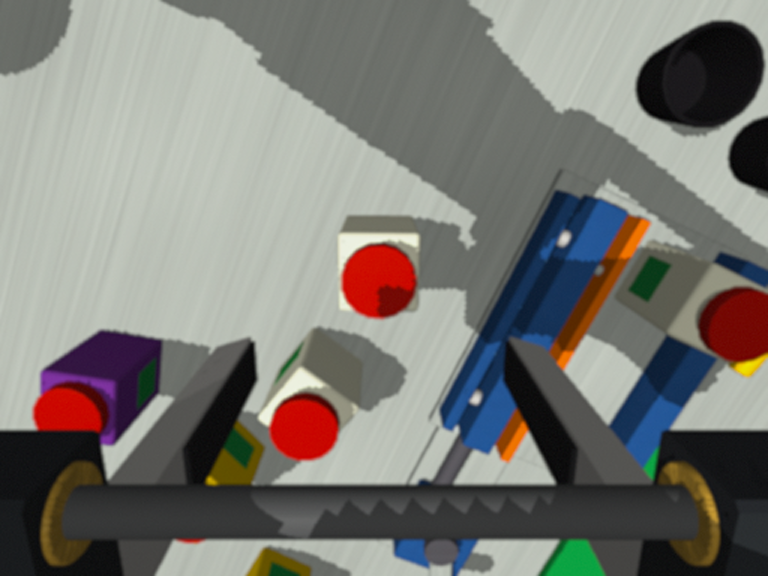

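The view shows jar B square to the fingers and centred at (379,281). I'll descend and grip.

Call:
send_rows([
  [1,0.04,-0.001,0.001,-0.005],
  [1,0.08,-0.001,0.001,-0.005],
  [1,0.115,-0.001,0.001,-0.005],
  [1,0.138,-0.001,0.001,-0.005],
  [1,0.14,-0.001,0.001,-0.005],
])

```text
time: 7.98
tool_pos: [0.4219, -0.0413, 0.0403]
ee_rot: [-2.233, 1.56, 2.894]
wrist_force: [-0.4, 0.2, -0.0]
width: 0.0937
```

Call:
send_rows([
  [0.5,0,0,0,0],
  [0,0,0,0,0],
  [-0.5,0,0,0,0],
  [-1,0,0,0,0],
  [-1,0,0,0,0],
])

```text
time: 8.4
tool_pos: [0.4261, -0.0428, 0.0473]
ee_rot: [0.908, 1.567, -0.249]
wrist_force: [-0.7, 0.7, -0.2]
width: 0.0639
```

Call:
send_rows([
  [-1,0,0,0,0],
  [-1,0,0,0,0],
  [-1,0,0,0,0],
  [-1,0,0,0,0],
  [-1,0,0,0,0],
])

```text
time: 8.82
tool_pos: [0.4253, -0.0426, 0.0463]
ee_rot: [0.975, 1.569, -0.182]
wrist_force: [0.1, 0.5, 4.1]
width: 0.0516
```

Run:
```python
from h import *
o=robot.get_obs();print(o['tool_pos'],o['width'],o['wrist_force']);go([.6305,-.0486,.14])
```

```text
[ 0.42529223 -0.04256908  0.04633523] 0.051567188728487985 [0.13463232 0.46319137 4.1015278 ]
shift [-0.0933  0.1856  0.0882] yaxis deg 23.72
```

Call:
send_rows([
  [-1,-0.04,0,0,0],
  [-1,-0.08,0,0,0],
  [-1,-0.095,0.03,0.015,0.1],
  [-1,-0.095,0.065,0.031,0.2],
  [-1,-0.095,0.1,0.048,0.3],
])

```text
time: 9.23
tool_pos: [0.5373, -0.0463, 0.1424]
ee_rot: [1.218, 1.567, -0.244]
wrist_force: [0.3, -0.0, -2.4]
width: 0.0515
```

Run:
```python
from h import *
o=robot.get_obs();print(o['tool_pos'],o['width'],o['wrist_force']);go([.6315,-.0486,.12])
```

```text
[ 0.53730742 -0.0463439   0.14236789] 0.0515491498187631 [ 0.27403218 -0.00457263 -2.39070118]
shift [0.0227 0.0933 0.0124] yaxis deg 6.23
```

Call:
send_rows([
  [-1,0,0.035,0.0045,0.06],
  [-1,0,0.07,0.009,0.12],
  [-1,0.015,0.09,0.012,0.12],
  [-1,0.03,0.093,0.0125,0.12],
  [-1,0.045,0.093,0.0125,0.12],
])

```text
time: 9.65
tool_pos: [0.63, -0.0481, 0.0927]
ee_rot: [-1.651, 1.568, 3.055]
wrist_force: [-0.7, -0.1, -1.9]
width: 0.0514
```

Run:
```python
from h import *
o=robot.get_obs();print(o['tool_pos'],o['width'],o['wrist_force']);go([.6315,-.0486,.0563])
```

```text
[ 0.62999428 -0.0480908   0.0926871 ] 0.0513649875241845 [-0.69465743 -0.12922904 -1.88143617]
shift [0.0364 0.0016 0.0005] yaxis deg -0.34
```

Call:
send_rows([
  [-1,0.015,0.001,0,0],
  [-1,0.03,0.001,0,0],
  [-1,0.037,0.001,0,0],
  [-1,0.037,0.001,0,0],
  [-1,0.039,0.001,0,0],
])

```text
time: 10.07
tool_pos: [0.6302, -0.0481, 0.0562]
ee_rot: [-1.456, 1.57, -3.032]
wrist_force: [0.1, 0.2, -0.9]
width: 0.0513
```

Call:
send_rows([
  [-1,0,0,0,0],
  [-1,0,0,0,0],
  [0.2,0,0,0,0],
  [0.5,0,0,0,0],
  [0.9,0,0,0,0],
])

```text
time: 10.48
tool_pos: [0.6308, -0.0481, 0.0572]
ee_rot: [1.337, 1.57, -0.24]
wrist_force: [-0.1, -0.0, -0.7]
width: 0.066
```

Call:
send_rows([
  [0.9,0,0,0,0],
  [0.9,0,0,0,0],
  [1,-0.015,0,0,0],
  [1,-0.05,0,0,0],
  [1,-0.09,0,0,0],
])

```text
time: 10.9
tool_pos: [0.6282, -0.0477, 0.144]
ee_rot: [-1.722, 1.563, 2.984]
wrist_force: [0.7, -0.0, 0.3]
width: 0.0934
```

Run:
```python
from h import *
o=robot.get_obs();print(o['tool_pos'],o['width'],o['wrist_force']);go([.42,-.153,.19])
t=snap("top");s=snap("side","s6",(190,130,310,230),6)
for st,c in blobs(mask(t["image"],'red'),60): print(c,ray(t,*c,.1).round(4))
for st,c in blobs(mask(s["image"],'red'),60): print(c,ray(s,*c,.098).round(4),ray(s,*c,.108).round(4))
```

```text
[ 0.62815311 -0.04769691  0.14401376] 0.09342107729533024 [ 0.65853523 -0.02262898  0.25754992]
shift [-0.0446 -0.2079  0.1065] yaxis deg -0.35
[380.28, 215.28] [ 0.4591 -0.3691  0.1   ]
[307.42, 230.93] [ 0.4194 -0.1537  0.1   ]
[342.78, 247.23] [ 0.3699 -0.2536  0.1   ]
[329.87, 281.64] [ 0.2742 -0.211   0.1   ]
[313.9, 149.9] [ 0.4556 -0.3561  0.098 ] [ 0.4507 -0.3403  0.108 ]
[326.11, 170.94] [ 0.3663 -0.2389  0.098 ] [ 0.3625 -0.2244  0.108 ]
[236.56, 177.69] [ 0.6363 -0.058   0.098 ] [ 0.6295 -0.0455  0.108 ]
[304.29, 179.7] [ 0.4174 -0.1526  0.098 ] [ 0.4129 -0.139   0.108 ]
[348.36, 184.1] [ 0.2708 -0.1957  0.098 ] [ 0.268  -0.1816  0.108 ]
[226.14, 188.02] [0.6396 0.0122 0.098 ] [0.6327 0.024  0.108 ]
```

View pics/s6.png

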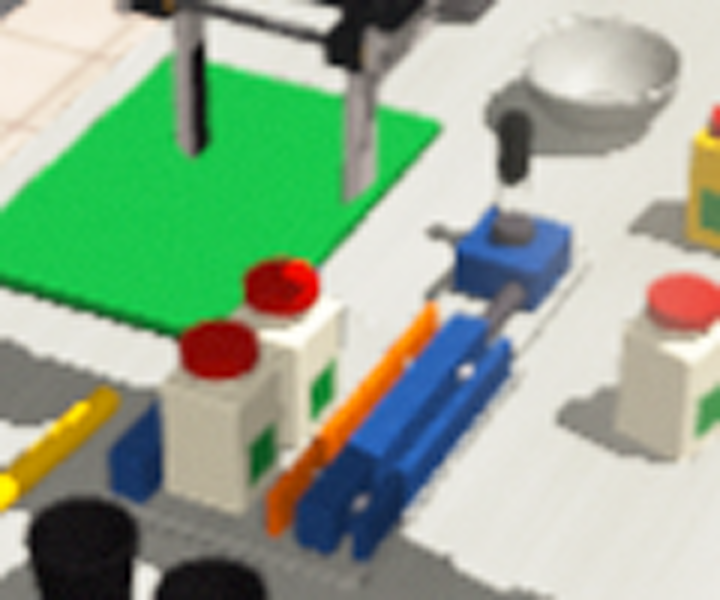

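Jars A and B both stand in the clamp, at (215,420) and (290,370) in the side view. Jar C hasn't moved, so it's next.

Call:
send_rows([
  [1,-0.04,0,0,0],
  [1,-0.045,-0.04,0.02,0.1],
  [1,-0.045,-0.08,0.04,0.2],
  [1,-0.045,-0.115,0.06,0.26],
  [1,-0.045,-0.15,0.08,0.26],
])

```text
time: 11.42
tool_pos: [0.4817, -0.1258, 0.1916]
ee_rot: [1.132, 1.57, -0.706]
wrist_force: [0.3, -0.8, 0.2]
width: 0.0942
```

Run:
```python
from h import *
print(tool()[0]);go([0.42,-0.1535,0.19])
```

```text
[ 0.48174708 -0.12578303  0.19164357]
shift [ 0.0016 -0.0523  0.043 ] yaxis deg -15.29
```

Call:
send_rows([
  [1,0,-0.03,0.025,0],
  [1,0,-0.0525,0.043,0],
  [1,0,-0.0525,0.043,0],
  [1,0,-0.0525,0.043,0],
  [1,0.02,-0.0525,0.043,0],
])

```text
time: 11.83
tool_pos: [0.424, -0.1541, 0.1757]
ee_rot: [1.426, 1.561, -0.411]
wrist_force: [0.9, 0.2, 0.8]
width: 0.0941
```

Run:
```python
from h import *
print(tool()[0]);go([0.42,-0.1535,0.046])
s=snap("wrist","w7",None,1.5)
```

```text
[ 0.42404344 -0.15414841  0.17567969]
shift [ 0.1296 -0.0053  0.0003] yaxis deg -15.26
```

View pics/w7.png

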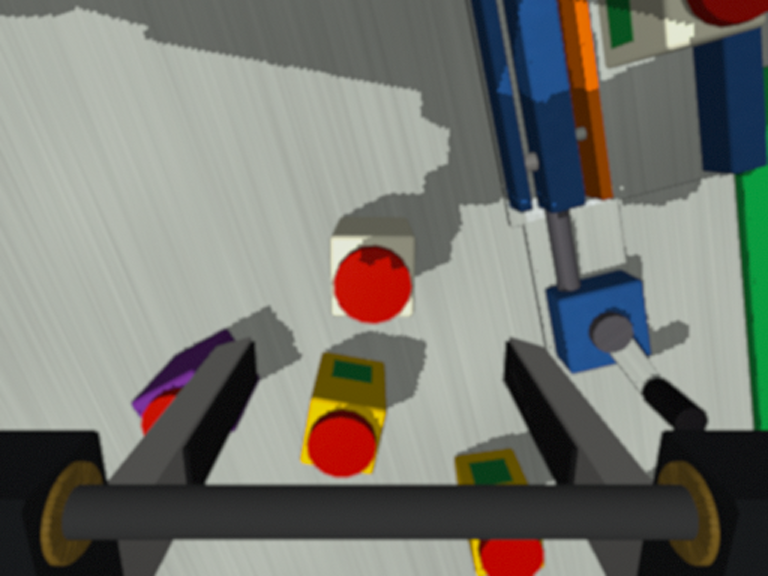

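Jar C is at (372,285), square to the fingers, and the yellow and purple look-alikes are clear of them. I'll descend and grip.

Call:
send_rows([
  [1,0.03,-0.003,0,0],
  [1,0.07,-0.003,0,0],
  [1,0.105,-0.003,0,0],
  [1,0.127,-0.003,0,0],
  [1,0.129,-0.003,0,0],
])

```text
time: 12.3
tool_pos: [0.415, -0.1495, 0.0369]
ee_rot: [-1.801, 1.559, 2.647]
wrist_force: [-0.1, 0.0, 0.4]
width: 0.0935
```

Call:
send_rows([
  [0.5,0,0,0,0],
  [0,0,0,0,0],
  [-0.5,0,0,0,0],
  [-1,0,0,0,0],
  [-1,0,0,0,0],
])

```text
time: 12.72
tool_pos: [0.4195, -0.1528, 0.0443]
ee_rot: [1.358, 1.567, -0.478]
wrist_force: [-0.6, -0.2, 0.8]
width: 0.064
```

Call:
send_rows([
  [-1,0,0,0,0],
  [-1,0,0,0,0],
  [-1,0,0,0,0],
  [-1,0,0,0,0],
  [-1,0,0,0,0],
])

```text
time: 13.13
tool_pos: [0.4191, -0.1527, 0.0435]
ee_rot: [1.403, 1.568, -0.433]
wrist_force: [1.6, -0.5, 3.8]
width: 0.0515
```

Run:
```python
from h import *
o=robot.get_obs();print(o['tool_pos'],o['width'],o['wrist_force']);go([.6300,-.1186,.14])
```

```text
[ 0.41908786 -0.15266085  0.04347724] 0.05152113914723597 [ 1.61896281 -0.52804861  3.76099529]
shift [-0.0961  0.1948 -0.0883] yaxis deg -15.24
```

Call:
send_rows([
  [-1,-0.04,0,0,0],
  [-1,-0.08,0,0,0],
  [-1,-0.095,0.03,-0.0135,-0.1],
  [-1,-0.095,0.065,-0.03,-0.2],
  [-1,-0.095,0.1,-0.0455,-0.255],
])

```text
time: 13.55
tool_pos: [0.528, -0.1347, 0.1391]
ee_rot: [1.109, 1.568, -0.47]
wrist_force: [0.3, -0.5, -2.1]
width: 0.0515
```

Run:
```python
from h import *
o=robot.get_obs();print(o['tool_pos'],o['width'],o['wrist_force']);go([.6305,-.1190,.12])
```

```text
[ 0.52800344 -0.13465003  0.1391157 ] 0.051545157352698254 [ 0.34602554 -0.45781746 -2.07670888]
shift [ 0.0193  0.1023 -0.0165] yaxis deg -0.45
```

Call:
send_rows([
  [-1,0,0.035,-0.006,0],
  [-1,0,0.07,-0.012,0],
  [-1,0.01,0.1,-0.0165,0],
  [-1,0.025,0.102,-0.0165,0],
  [-1,0.04,0.102,-0.0165,0],
])

```text
time: 13.97
tool_pos: [0.6295, -0.1186, 0.0946]
ee_rot: [-1.778, 1.567, 2.925]
wrist_force: [0.2, 0.2, -2.4]
width: 0.0518
```

Run:
```python
from h import *
o=robot.get_obs();print(o['tool_pos'],o['width'],o['wrist_force']);go([.6305,-.1190,.0535])
```

```text
[ 0.62950725 -0.11855088  0.09455959] 0.05179361867072029 [ 0.20022374  0.21625075 -2.38158031]
shift [0.0411 0.0011 0.0005] yaxis deg -0.55
```

Call:
send_rows([
  [-1,0.015,0.001,0,0],
  [-1,0.03,0.001,0,0],
  [-1,0.041,0.001,0,0],
  [-1,0.041,0.001,0,0],
  [-1,0.0435,0.001,0,0],
])

```text
time: 14.38
tool_pos: [0.6293, -0.1192, 0.0534]
ee_rot: [-1.683, 1.569, 3.018]
wrist_force: [-0.0, -0.4, -1.4]
width: 0.0514
```

Call:
send_rows([
  [-1,0,0,0,0],
  [-1,0,0,0,0],
  [0.2,0,0,0,0],
  [0.5,0,0,0,0],
  [0.9,0,0,0,0],
])

```text
time: 14.8
tool_pos: [0.6303, -0.1195, 0.0551]
ee_rot: [1.223, 1.569, -0.359]
wrist_force: [-0.1, 1.0, 0.1]
width: 0.0663
```

Call:
send_rows([
  [0.9,0,0,0,0],
  [0.9,0,0,0,0],
  [1,-0.015,0,0,0],
  [1,-0.05,0,0,0],
  [1,-0.09,0,0,0],
])

```text
time: 15.22
tool_pos: [0.6277, -0.1187, 0.1415]
ee_rot: [-1.827, 1.563, 2.875]
wrist_force: [0.3, -0.2, 0.9]
width: 0.0939
```

Run:
```python
from h import *
o=robot.get_obs();print(o['tool_pos'],o['width'],o['wrist_force']);go([.5892,-.2935,.15])
t=snap("top");s=snap("side","s8",(190,130,310,230),6)
for st,c in blobs(mask(s["image"],'red'),60): print(c,ray(s,*c,.108).round(4))
```

```text
[ 0.62765605 -0.11867951  0.1414723 ] 0.09389741665939381 [ 0.25999516 -0.19775038  0.85181303]
shift [-0.0086 -0.0366  0.1752] yaxis deg -0.63
[246.09, 167.91] [ 0.6273 -0.1149  0.108 ]
[326.11, 170.94] [ 0.3625 -0.2244  0.108 ]
[236.44, 177.76] [ 0.6297 -0.0449  0.108 ]
[348.36, 184.1] [ 0.268  -0.1816  0.108 ]
[225.94, 187.98] [0.6334 0.0241 0.108 ]
```

View pics/s8.png

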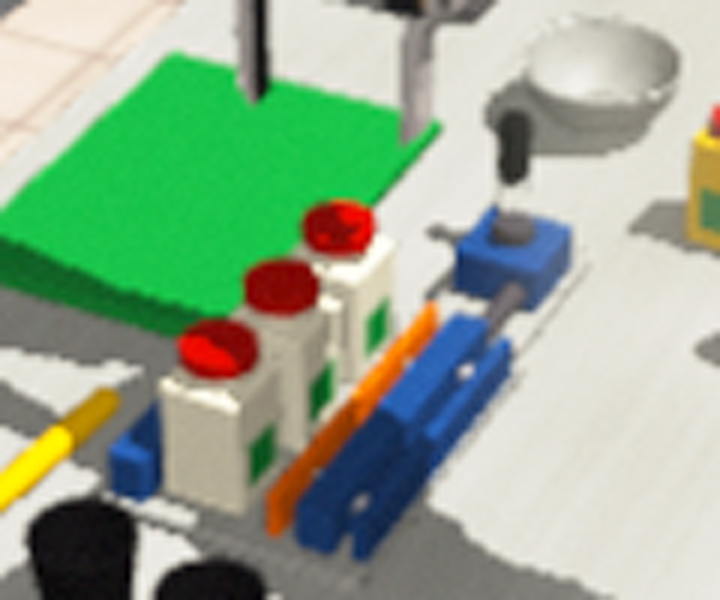

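All three jars stand in the clamp in the side view. Now the crank knob.

Call:
send_rows([
  [1,-0.009,-0.009,0.041,0],
  [1,-0.009,-0.018,0.082,0],
  [1,-0.009,-0.027,0.122,0],
  [1,-0.009,-0.0365,0.16,0],
  [1,-0.009,-0.037,0.175,0],
])

```text
time: 15.73
tool_pos: [0.5887, -0.2991, 0.1529]
ee_rot: [-0.349, 1.568, -1.936]
wrist_force: [-0.0, 0.8, 0.5]
width: 0.0941
```

Run:
```python
from h import *
print(tool()[0]);go([.5892,-.2935,.066])
s=snap("wrist","w9",None,1.5);snap("side","s9",(190,110,350,230),4.5)
```

```text
[ 0.58873127 -0.29911319  0.15293952]
shift [ 0.0869  0.0005 -0.0058] yaxis deg -0.92
```

View pics/w9.png

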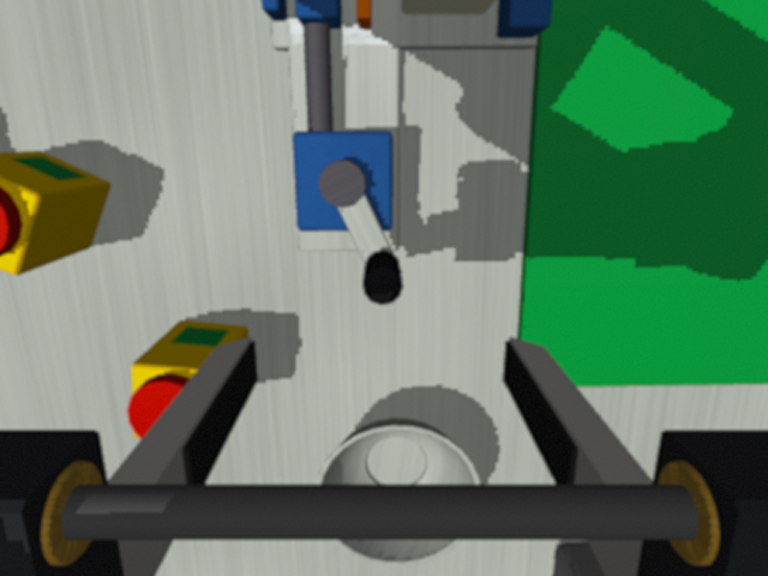

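View pics/s9.png

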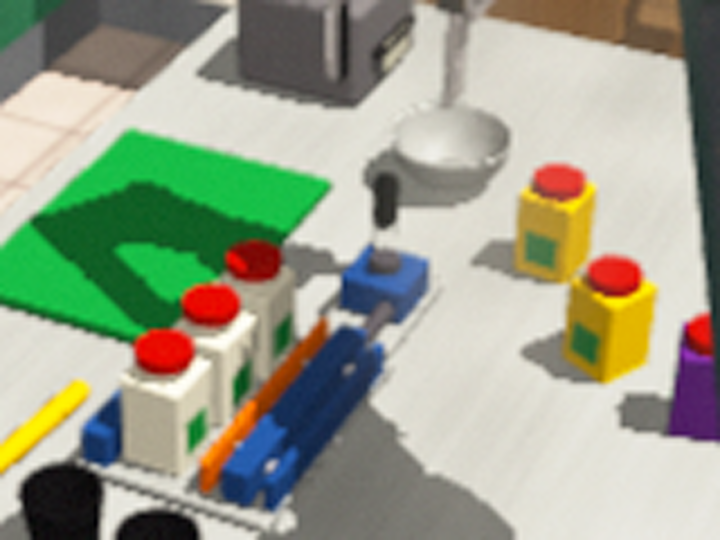

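The wrist view shows the knob top at about (381,285) between the open fingers. The bowl is clear of them.

Run:
```python
from h import *
s=snap("wrist")
print(ray(s,381/1.5,286/1.5,.099),ray(s,343/1.5,183/1.5,.058)); go([.5892,-.2935,.066])
```

```text
[ 0.59004245 -0.29075975  0.099     ] [ 0.56891086 -0.24022724  0.058     ]
shift [ 0.0866 -0.0014 -0.001 ] yaxis deg -0.76
```

Call:
send_rows([
  [1,0.03,-0.001,-0.001,0],
  [1,0.06,-0.001,-0.001,0],
  [0.5,0.085,-0.001,-0.001,0],
  [0,0.085,-0.001,-0.001,0],
  [-0.5,0.085,-0.001,-0.001,0],
])

```text
time: 16.3
tool_pos: [0.5895, -0.2902, 0.0664]
ee_rot: [-2.241, 1.566, 2.462]
wrist_force: [0.3, 0.4, -0.2]
width: 0.0778
```

Call:
send_rows([
  [-1,0,0,0,0],
  [-1,0,0,0,0],
  [-1,0,0,0,0],
  [-1,0,0,0,0],
  [-1,0,0,0,0],
])

```text
time: 16.72
tool_pos: [0.5906, -0.2932, 0.0695]
ee_rot: [1.03, 1.568, -0.552]
wrist_force: [-1.4, 0.2, -0.3]
width: 0.044
```

Call:
send_rows([
  [-1,0,0,0,0],
  [-1,0,0,0,0],
  [-1,0,0,0,0],
  [-1,0,0,0,0],
  [-1,0,0,0,0],
])

```text
time: 17.13
tool_pos: [0.5901, -0.2929, 0.0681]
ee_rot: [1.176, 1.57, -0.406]
wrist_force: [1.0, -0.9, 0.6]
width: 0.0201
```

```bash
cat >> h.py <<'E'
C0=np.array([.5665,-.2431])
def circ(steps,r=.055,d=30,sgn=-1):
    p,Rm,o=tool();v=p[:2]-C0;a=np.degrees(np.arctan2(v[1],v[0]));print("angle",a.round(1),"rad",np.linalg.norm(v).round(4),"w",o['width'].round(4),"F",o['wrist_force'].round(1),"z",p[2].round(4))
    for k in range(1,steps+1):
        b=np.radians(a+sgn*d*k);q=np.array([C0[0]+r*np.cos(b),C0[1]+r*np.sin(b),p[2]]);print((Rm.T@(q-p)).round(4)[1:])
E
python3 -c "
from h import *
circ(5)"
```

```text
Traceback (most recent call last):
  File "h.py", line 36, in circ
    p,Rm,o=tool();v=p[:2]-C0;a=np.degrees(np.arctan2(v[1],v[0]));print("angle",a.round(1),"rad",np.linalg.norm(v).round(4),"w",o['width'].round(4),"F",o['wrist_force'].round(1),"z",p[2].round(4))
                                                                                                                               ^^^^^^^^^^^^^^^^
AttributeError: 'float' object has no attribute 'round'
```

```bash
sed -i "s/o\['width'\].round(4)/round(o['width'],4)/" h.py; python3 -c "
from h import *
circ(5)"
```

```text
angle -64.7 rad 0.0551 w 0.0201 F [ 1.  -0.9  0.6] z 0.0681
[-0.028   0.0053]
[-0.0549 -0.004 ]
[-0.0736 -0.0255]
[-0.079  -0.0534]
[-0.0697 -0.0804]
```

```bash
python3 -c "
from h import *
circ(5,d=24)"
```

```text
angle -64.7 rad 0.0551 w 0.0201 F [ 1.  -0.9  0.6] z 0.0681
[-0.0223  0.0054]
[-0.0448  0.0014]
[-0.0637 -0.0114]
[-0.0758 -0.0308]
[-0.079  -0.0534]
```

Call:
send_rows([
  [-1,0,-0.0223,0.0054,0],
  [-1,0,-0.0448,0.0014,0],
  [-1,0,-0.0637,-0.0114,0],
  [-1,0,-0.0758,-0.0308,0],
  [-1,0,-0.079,-0.0534,0],
])

```text
time: 17.55
tool_pos: [0.512, -0.2403, 0.0682]
ee_rot: [0.861, 1.565, -0.724]
wrist_force: [9.2, -5.0, -6.2]
width: 0.0205
```

```bash
python3 -c "
from h import *
circ(5,d=24)
snap('side','s10',(190,110,350,230),4.5)"
```

```text
angle 177.1 rad 0.0546 w 0.0205 F [ 9.2 -5.  -6.2] z 0.0682
[ 0.0052 -0.0222]
[ 0.0193 -0.0402]
[ 0.0395 -0.0509]
[ 0.0623 -0.0524]
[ 0.0838 -0.0446]
```

View pics/s10.png

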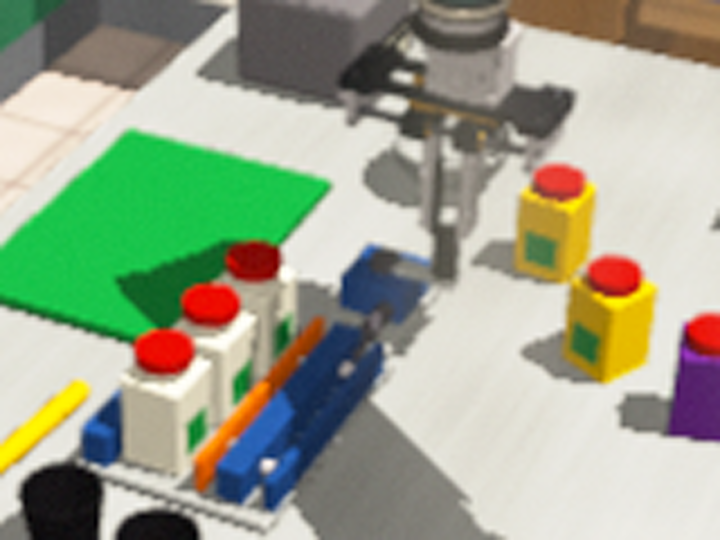

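The side view shows the crank arm now pointing at the robot, with the jaw moving in as expected. I'll carry on turning.

Call:
send_rows([
  [-1,0,0.0052,-0.0222,0],
  [-1,0,0.0193,-0.0402,0],
  [-1,0,0.0395,-0.0509,0],
  [-1,0,0.0623,-0.0524,0],
  [-1,0,0.0838,-0.0446,0],
])

```text
time: 18.02
tool_pos: [0.5941, -0.1945, 0.0679]
ee_rot: [-1.311, 1.565, -2.891]
wrist_force: [-8.5, -5.1, 4.0]
width: 0.0201
```

```bash
python3 -c "
from h import *
circ(5,d=26)"
```

```text
angle 60.5 rad 0.0559 w 0.0201 F [-8.5 -5.1  4. ] z 0.0679
[0.018  0.0173]
[0.0272 0.0403]
[0.0255 0.065 ]
[0.0131 0.0864]
[-0.0074  0.1002]
```

Call:
send_rows([
  [-1,0,0.018,0.0173,0],
  [-1,0,0.0272,0.0403,0],
  [-1,0,0.0255,0.065,0],
  [-1,0,0.0131,0.0864,0],
  [-1,0,-0.0074,0.1002,0],
])

```text
time: 18.43
tool_pos: [0.589, -0.2939, 0.068]
ee_rot: [2.656, 1.566, 1.075]
wrist_force: [1.6, 8.2, 2.0]
width: 0.0202
```

```bash
python3 -c "
from h import *
circ(5,d=26)"
```

```text
angle -66.1 rad 0.0556 w 0.0202 F [1.6 8.2 2. ] z 0.068
[-0.0245  0.0044]
[-0.0484 -0.0018]
[-0.0672 -0.0179]
[-0.0771 -0.0406]
[-0.076  -0.0654]
```

Call:
send_rows([
  [-1,0,-0.0245,0.0044,0],
  [-1,0,-0.0484,-0.0018,0],
  [-1,0,-0.0672,-0.0179,0],
  [-1,0,-0.0771,-0.0406,0],
  [-1,0,-0.076,-0.0654,0],
])

```text
time: 18.85
tool_pos: [0.5132, -0.2305, 0.0682]
ee_rot: [0.982, 1.563, -0.602]
wrist_force: [11.3, -8.1, -9.0]
width: 0.0201
```

```bash
python3 -c "
from h import *
circ(5,d=26)
snap('side','s11',(190,110,350,230),4.5)"
```

```text
angle 166.7 rad 0.0548 w 0.0201 F [11.3 -8.1 -9. ] z 0.0682
[ 0.0105 -0.0224]
[ 0.0298 -0.0378]
[ 0.054  -0.0431]
[ 0.0781 -0.0373]
[ 0.0971 -0.0215]
```

View pics/s11.png

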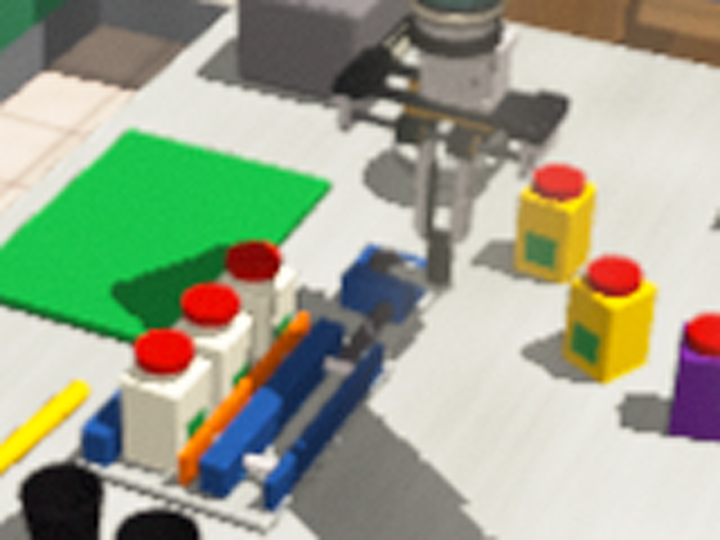

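The orange plate is closing on the jars, which still stand upright. Crank is at about 9.7 rad.

Call:
send_rows([
  [-1,0,0.0105,-0.0224,0],
  [-1,0,0.0298,-0.0378,0],
  [-1,0,0.054,-0.0431,0],
  [-1,0,0.0781,-0.0373,0],
  [-1,0,0.0971,-0.0215,0],
])

```text
time: 19.32
tool_pos: [0.6084, -0.2061, 0.0679]
ee_rot: [-1.943, 1.565, 2.761]
wrist_force: [-7.5, 0.4, 4.5]
width: 0.0201
```

```bash
python3 -c "
from h import *
circ(5,d=26)"
```

```text
angle 41.5 rad 0.056 w 0.0201 F [-7.5  0.4  4.5] z 0.0679
[0.0113 0.0223]
[0.0125 0.047 ]
[0.0028 0.0698]
[-0.0159  0.086 ]
[-0.0398  0.0924]
```

Call:
send_rows([
  [-1,0,0.0113,0.0223,0],
  [-1,0,0.0125,0.047,0],
  [-1,0,0.0028,0.0698,0],
  [-1,0,-0.0159,0.086,0],
  [-1,0,-0.0398,0.0924,0],
])

```text
time: 19.73
tool_pos: [0.5702, -0.2984, 0.068]
ee_rot: [2.662, 1.564, 1.081]
wrist_force: [4.4, 11.3, 3.2]
width: 0.0205
```

```bash
python3 -c "
from h import *
circ(5,d=20)
snap('side','s12',(190,130,290,220),6)"
```

```text
angle -86.2 rad 0.0555 w 0.0205 F [ 4.4 11.3  3.2] z 0.068
[-0.019  -0.0023]
[-0.0363 -0.0106]
[-0.0496 -0.0242]
[-0.0575 -0.0416]
[-0.059  -0.0606]
```

View pics/s12.png

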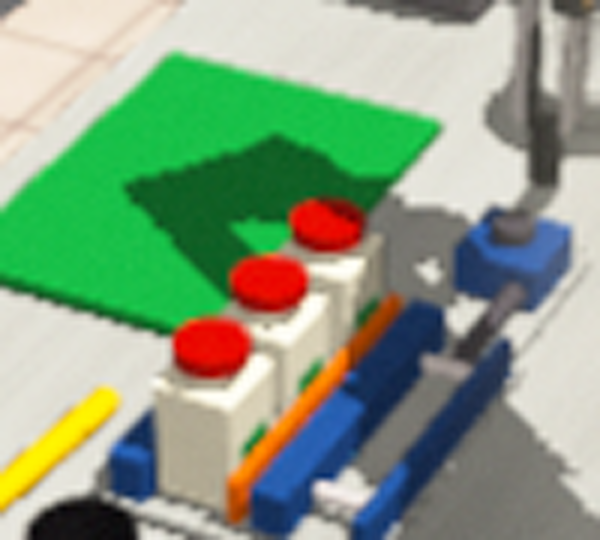

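The plate is on the jars at (310,410), and the gap behind it is shrinking.

Call:
send_rows([
  [-1,0,-0.019,-0.0023,0],
  [-1,0,-0.0363,-0.0106,0],
  [-1,0,-0.0496,-0.0242,0],
  [-1,0,-0.0575,-0.0416,0],
  [-1,0,-0.059,-0.0606,0],
])

```text
time: 20.2
tool_pos: [0.512, -0.2403, 0.0682]
ee_rot: [1.054, 1.563, -0.529]
wrist_force: [9.5, -6.3, -6.7]
width: 0.0198
```

```bash
python3 -c "
from h import *
circ(5,d=15)
snap('side','s13',(190,130,290,220),6)"
```

```text
angle 177.1 rad 0.0546 w 0.0198 F [ 9.5 -6.3 -6.7] z 0.0682
[ 0.002  -0.0142]
[ 0.008  -0.0272]
[ 0.0172 -0.0383]
[ 0.0289 -0.0465]
[ 0.0424 -0.0515]
```

View pics/s13.png

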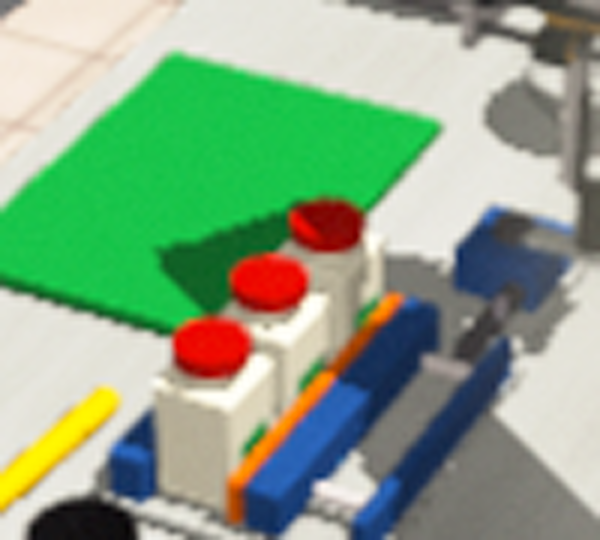

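The plate is now nearly against the blue jaw, and the geometry gives about 7 mm pushed in. I'll release the knob.

Call:
send_rows([
  [-0.3,0,0,0,0],
  [-0.1,0,0,0,0],
  [0,0,0,0,0],
  [0,0,0,0,0],
  [0,-0.005,0,0,0],
])

```text
time: 20.67
tool_pos: [0.5093, -0.239, 0.0721]
ee_rot: [-1.997, 1.568, 2.704]
wrist_force: [-0.2, 0.4, -0.1]
width: 0.0468
```

Call:
send_rows([
  [0,-0.03,0,0,0],
  [0,-0.07,0,0,0],
  [0,-0.11,0,0,0],
  [-0.5,-0.15,0,0,0],
  [-1,-0.18,0,0,0],
])

```text
time: 21.08
tool_pos: [0.5105, -0.2396, 0.2577]
ee_rot: [1.007, 1.566, -0.575]
wrist_force: [-0.0, -0.6, 0.1]
width: 0.037
```

```bash
python3 -c "
from h import *
go([.60,-.1186,.22])"
```

```text
shift [ 0.0377  0.0879 -0.1222] yaxis deg -0.66
```

Call:
send_rows([
  [-1,0.01,0.025,-0.03,0],
  [-1,0.02,0.05,-0.06,0],
  [-1,0.03,0.07,-0.09,0],
  [-1,0.037,0.088,-0.122,0],
  [-1,0.037,0.088,-0.122,0],
])

```text
time: 21.5
tool_pos: [0.6011, -0.1123, 0.2136]
ee_rot: [-2.555, 1.566, 2.153]
wrist_force: [0.4, 0.4, -0.6]
width: 0.0038
```

Run:
```python
from h import *
s=snap("wrist","w14",None,1.5);t=snap("side")
print(tool()[0])
for st,c in blobs(mask(s["image"],'red'),60): print('w',c,ray(s,*c,.1135).round(4))
for st,c in blobs(mask(t["image"],'red'),60): print('s',c,ray(t,*c,.108).round(4))
```

```text
[ 0.59961472 -0.11722817  0.21552899]
w [298.27, 27.18] [0.6377 0.0205 0.1135]
w [295.35, 111.31] [ 0.6373 -0.0469  0.1135]
w [291.82, 189.01] [ 0.6361 -0.1176  0.1135]
w [47.97, 302.42] [ 0.388  -0.2381  0.1135]
w [130.45, 378.42] [ 0.4634 -0.3346  0.1135]
s [244.26, 167.49] [ 0.6345 -0.1144  0.108 ]
s [326.11, 170.94] [ 0.3625 -0.2244  0.108 ]
s [234.7, 177.06] [ 0.6371 -0.046   0.108 ]
s [348.36, 184.1] [ 0.268  -0.1816  0.108 ]
s [224.79, 187.83] [0.6373 0.0251 0.108 ]
```

View pics/w14.png

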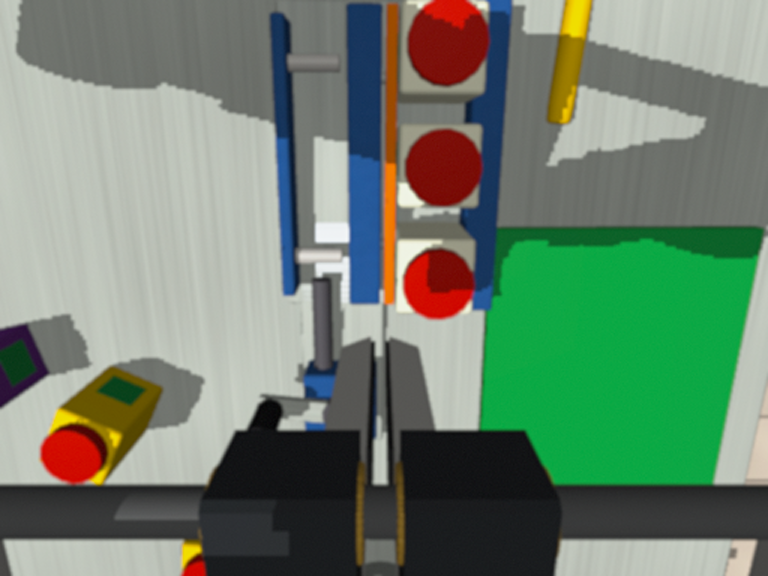

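The wrist view shows the plate with only a few pixels of gap to the block, at x ≈ 382–386. All three lids are still up, at x ≈ 0.637 m. Next I'll press lid C.

Run:
```python
from h import *
go([.637,-.1183,.125])
```

```text
shift [0.0905 0.0375 0.0007] yaxis deg -0.51
```

Call:
send_rows([
  [-1,0,0.0375,0.001,0],
  [-1,0.035,0.0375,0.001,0],
  [-1,0.07,0.0375,0.001,0],
  [-1,0.088,0.0375,0.001,0],
  [-1,0.088,0.0375,0.001,0],
])

```text
time: 22.02
tool_pos: [0.6334, -0.1207, 0.1222]
ee_rot: [-1.748, 1.56, 2.951]
wrist_force: [-0.3, 0.8, -0.7]
width: 0.0005
```

Run:
```python
from h import *
go([.637,-.1183,.1]);print(tool()[0])
```

```text
shift [ 0.0222  0.0038 -0.0024] yaxis deg -0.77
[ 0.63343846 -0.12072699  0.12220224]
```

Call:
send_rows([
  [-1,0.003,0.002,-0.001,0],
  [-1,0.009,0.002,-0.001,0],
  [-1,0.015,0.002,-0.001,0],
  [-1,0.021,0.002,-0.001,0],
  [-1,0.025,0.002,-0.001,0],
])

```text
time: 22.43
tool_pos: [0.6393, -0.1187, 0.1036]
ee_rot: [1.209, 1.569, -0.373]
wrist_force: [-0.7, -0.4, 0.5]
width: 0.0004
```

Call:
send_rows([
  [-1,0.003,0,0,0],
  [-1,0.003,0,0,0],
])

```text
time: 22.6
tool_pos: [0.6386, -0.1183, 0.0993]
ee_rot: [-1.705, 1.57, 2.996]
wrist_force: [-1.0, 1.1, 0.4]
width: 0.0003
```

Run:
```python
from h import *
o=robot.get_obs();print(o['tool_pos'],o['wrist_force'])
snap('side','s15',(200,130,290,210),8)
o=robot.get_obs();print(o['tool_pos'],o['wrist_force'])
```

```text
[ 0.63861407 -0.11834426  0.09933376] [-0.95239128  1.10120632  0.44701067]
[ 0.63881772 -0.11836362  0.0997477 ] [-0.48193811 -0.22974822  0.28056219]
```

View pics/s15.png

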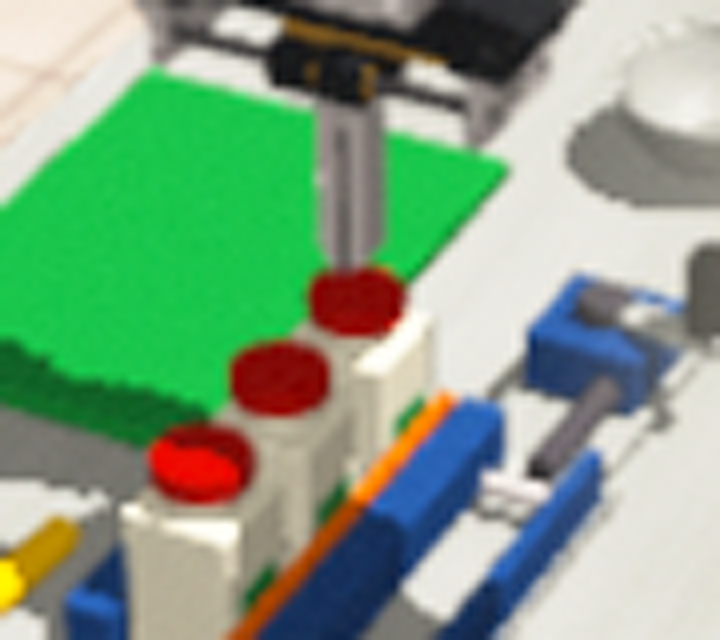

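Run:
```python
from h import *
s=snap('side')
p=tool()[0];print(proj(s,p),proj(s,[.637,-.1183,.113]),proj(s,[.637,-.1183,.102]))
t=snap('side')
for st,c in blobs(mask(t["image"],'red'),60): print('s',st,c,ray(t,*c,.108).round(4))
```

```text
[243.66752235 168.45105022] [244.11534343 165.6254163 ] [244.14564422 168.16284209]
s [309, 147, 11, 7, 60] [313.9, 149.9] [ 0.4507 -0.3403  0.108 ]
s [239, 164, 11, 8, 75] [244.04, 167.55] [ 0.635  -0.1137  0.108 ]
s [321, 167, 11, 9, 79] [326.11, 170.94] [ 0.3625 -0.2244  0.108 ]
s [229, 173, 12, 9, 89] [234.72, 177.12] [ 0.6369 -0.0457  0.108 ]
s [343, 180, 13, 9, 95] [348.63, 184.07] [ 0.2672 -0.1822  0.108 ]
s [219, 183, 13, 10, 102] [224.79, 187.74] [0.6376 0.0246 0.108 ]
```

Run:
```python
from h import *
s=snap('side')
f=lambda p:((proj(s,p)-[190,130])*6).round(0)
for x in (.604,.668):
  print([f([x,.021,z]) for z in (.06,.08)])
```

```text
[array([266., 426.]), array([265., 398.])]
[array([169., 396.]), array([167., 368.])]
```

Run:
```python
from h import *
snap('wrist','w16',None,1.5)
snap('top','t16',(220,130,320,210),7)
```

```text
(no output)
```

View pics/w16.png

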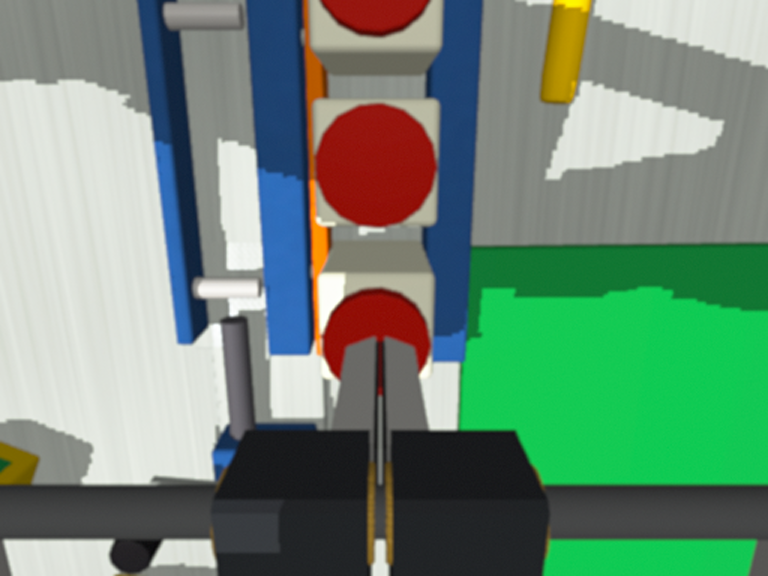

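The tips are still above the lid. Force is near zero, and they image about 20 mm higher than the TCP reading. I'll keep lowering while watching the force.

Call:
send_rows([
  [-1,0.004,0,0,0],
  [-1,0.004,0,0,0],
  [-1,0.007,0,0,0],
  [-1,0.007,0,0,0],
])

```text
time: 23.23
tool_pos: [0.6387, -0.1184, 0.0922]
ee_rot: [-1.764, 1.57, 2.937]
wrist_force: [-0.8, 0.0, -0.8]
width: 0.0006
```

Call:
send_rows([
  [-1,0.003,0,0,0],
  [-1,0.003,0,0,0],
])

```text
time: 23.4
tool_pos: [0.6387, -0.1184, 0.0893]
ee_rot: [-1.753, 1.57, 2.948]
wrist_force: [0.0, -0.1, -0.3]
width: 0.0003
```

Call:
send_rows([
  [-1,0.003,0,0,0],
  [-1,0.003,0,0,0],
])

```text
time: 23.57
tool_pos: [0.6387, -0.1184, 0.0864]
ee_rot: [-1.695, 1.57, 3.007]
wrist_force: [0.2, -0.0, -0.9]
width: 0.001
```

Run:
```python
from h import *
snap('side','s17',(200,130,290,210),8)
t=snap('wrist','w17',None,1.5)
p,Rm,o=tool();print(p,o['wrist_force'],proj(t,p),proj(t,p-Rm[:,0]*.02),t["world_from_camera"][:3,3]-p)
```

```text
[ 0.63892461 -0.11844239  0.08683431] [ 0.95413939 -0.64979336  0.18924307] [254.4558229  222.69766629] [254.58550349 235.08138559] [5.42106405e-05 8.05264474e-02 2.06313281e-01]
```

View pics/s17.png

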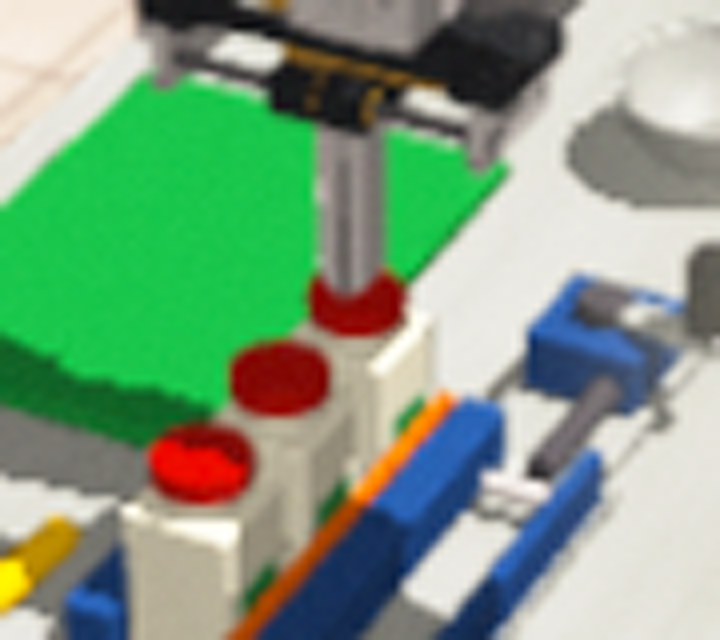

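View pics/w17.png

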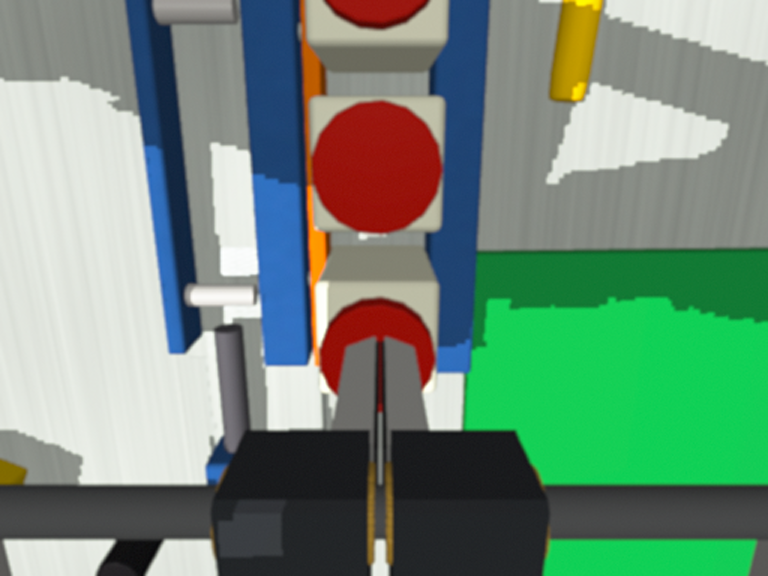

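Call:
send_rows([
  [-1,0.003,0,0,0],
  [-1,0.003,0,0,0],
])

```text
time: 23.83
tool_pos: [0.6392, -0.1185, 0.084]
ee_rot: [1.156, 1.57, -0.426]
wrist_force: [0.6, -0.2, -0.8]
width: 0.0005
```

Call:
send_rows([
  [-1,0.003,0,0,0],
  [-1,0.003,0,0,0],
])

```text
time: 24.0
tool_pos: [0.6393, -0.1186, 0.0819]
ee_rot: [1.23, 1.57, -0.352]
wrist_force: [-0.3, 0.9, 3.1]
width: 0.0005
```

Call:
send_rows([
  [-1,0.003,0,0,0],
  [-1,0.003,0,0,0],
])

```text
time: 24.17
tool_pos: [0.6394, -0.1186, 0.0791]
ee_rot: [1.232, 1.569, -0.35]
wrist_force: [-1.5, 0.3, 3.3]
width: 0.0004
```

Run:
```python
from h import *
snap('side','s18',(200,130,290,210),8)
p,Rm,o=tool();print(p,o['wrist_force'])
```

```text
[ 0.63937174 -0.11853951  0.07913642] [-0.63689659  0.78489834  3.79807477]
```

View pics/s18.png

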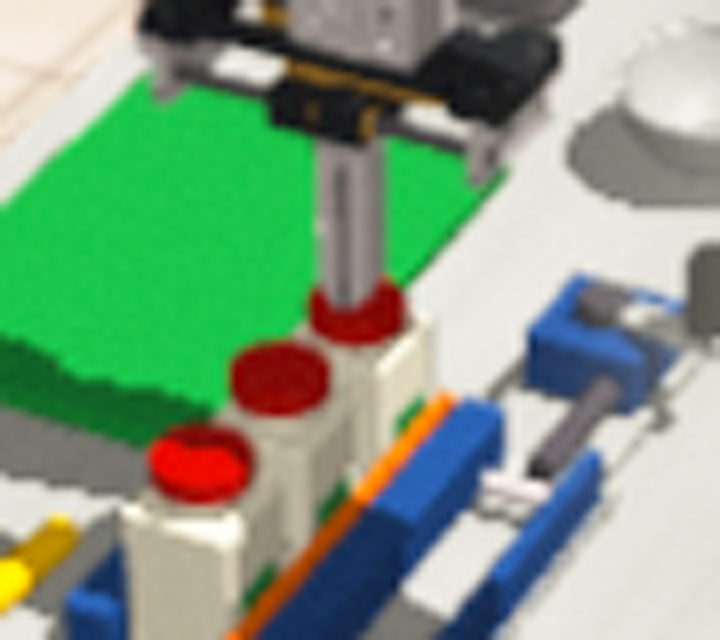

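Contact started at about TCP z 0.083, and the lid is sinking. I'll go on until it stops firmly.

Call:
send_rows([
  [-1,0.004,0,0,0],
  [-1,0.004,0,0,0],
])

```text
time: 24.38
tool_pos: [0.6394, -0.1186, 0.0749]
ee_rot: [1.218, 1.569, -0.364]
wrist_force: [-0.8, 0.8, 4.0]
width: 0.0002
```

Call:
send_rows([
  [-1,0.004,0,0,0],
  [-1,0.004,0,0,0],
])

```text
time: 24.55
tool_pos: [0.6397, -0.1187, 0.0747]
ee_rot: [1.255, 1.567, -0.327]
wrist_force: [-5.6, 1.5, 15.1]
width: 0.0005
```

Call:
send_rows([
  [-1,0.004,0,0,0],
  [-1,0.004,0,0,0],
])

```text
time: 24.72
tool_pos: [0.6401, -0.1188, 0.0746]
ee_rot: [1.256, 1.565, -0.325]
wrist_force: [-9.9, 2.1, 25.9]
width: 0.0005
```

Run:
```python
from h import *
t=snap('side','s19',(200,130,290,210),8)
p,Rm,o=tool();print(p,o['wrist_force'])
for st,c in blobs(mask(t["image"],'red'),40): print('s',st,c)
```

```text
[ 0.64009427 -0.11874635  0.07458936] [-9.88367486  2.71208122 25.09280356]
s [309, 147, 11, 7, 59] [313.93, 149.85]
s [229, 167, 22, 15, 149] [238.57, 174.46]
s [321, 167, 11, 9, 79] [326.11, 170.94]
s [343, 180, 12, 9, 94] [348.53, 184.07]
s [219, 183, 13, 10, 104] [224.86, 187.67]
```

View pics/s19.png

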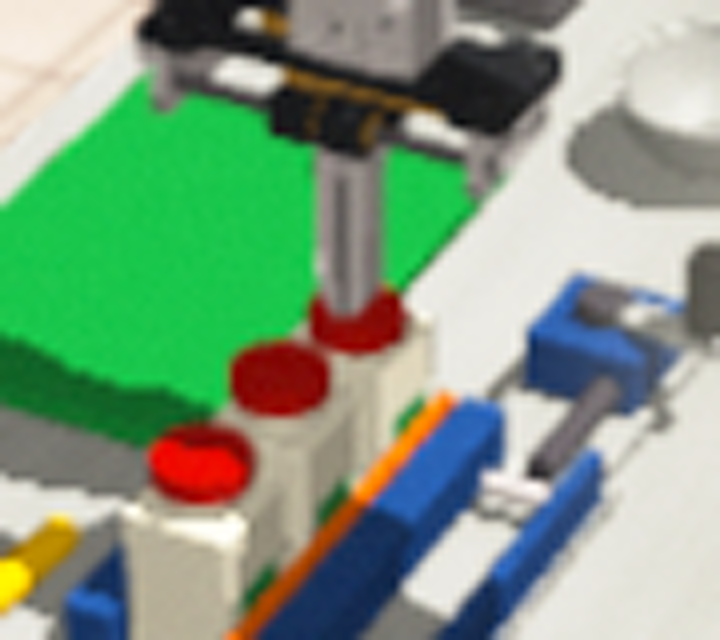

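The lid's stop was firm at 25 N with TCP z 0.0746, and in the picture lid C sits down on its shoulder. So the tips are effectively about 27 mm above the reported TCP, and I'll grip deeper from now on. Lid B is next.

Call:
send_rows([
  [-1,-0.03,0,0,0],
  [-1,-0.045,0,0,0],
  [-1,-0.045,-0.001,-0.035,0],
  [-1,-0.045,-0.002,-0.07,0],
  [-1,-0.045,-0.002,-0.07,0],
])

```text
time: 25.18
tool_pos: [0.6377, -0.0427, 0.1111]
ee_rot: [3.093, 1.567, 1.516]
wrist_force: [0.7, -0.7, -0.1]
width: 0.0006
```

Run:
```python
from h import *
p,Rm,o=tool();print(p,o['wrist_force']);go([.637,-.0478,.085])
t=snap('side','s20',(200,130,290,210),8)
for st,c in blobs(mask(t["image"],'red'),40): print('s',st,c)
```

```text
[ 0.63769032 -0.04266107  0.11106536] [ 0.67710817 -0.67438281 -0.09126273]
shift [ 0.026  -0.0007  0.0052] yaxis deg -0.33
s [309, 147, 10, 7, 58] [313.84, 149.86]
s [229, 166, 22, 16, 172] [239.23, 173.46]
s [321, 167, 11, 9, 79] [326.11, 170.94]
s [343, 180, 12, 9, 91] [348.36, 184.1]
s [219, 184, 13, 9, 99] [224.87, 187.9]
```

View pics/s20.png

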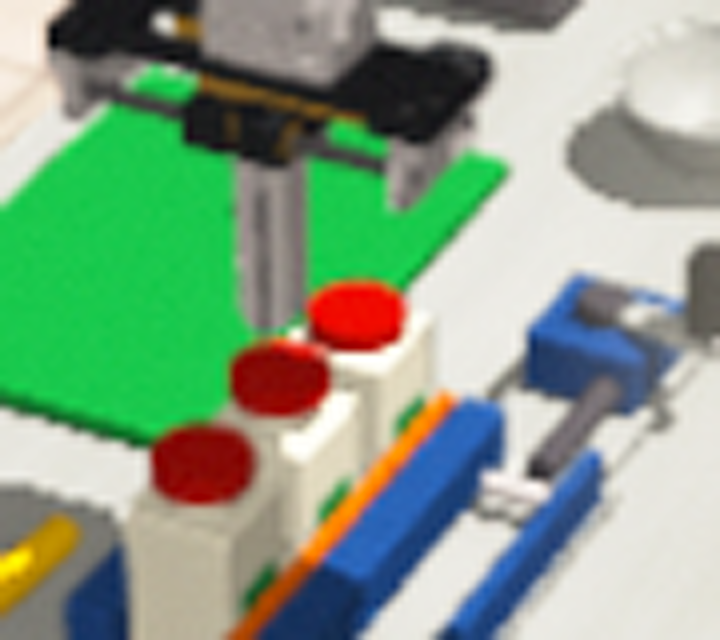

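Lid C is home. Now lid B.

Call:
send_rows([
  [-1,0,0,0.001,0],
  [-1,0.015,0,0.001,0],
  [-1,0.022,0,0.001,0],
  [-1,0.027,0,0.001,0],
  [-1,0.031,0,0.001,0],
])

```text
time: 25.65
tool_pos: [0.6373, -0.0506, 0.0802]
ee_rot: [-1.169, 1.569, -2.752]
wrist_force: [-2.5, -0.5, 6.8]
width: 0.0008
```

Call:
send_rows([
  [-1,0.004,0,0,0],
  [-1,0.007,0,0,0],
  [-1,0.01,0,0,0],
  [-1,0.01,0,0,0],
])

```text
time: 25.98
tool_pos: [0.6376, -0.0507, 0.0747]
ee_rot: [0.809, 1.569, -0.774]
wrist_force: [-6.8, 1.7, 15.3]
width: 0.0005
```

Force is 15 N at the same stop height. I'll push slightly more, then go to lid A.

Call:
send_rows([
  [-1,0.004,0,0,0],
  [-1,0.004,0,0,0],
])

```text
time: 26.15
tool_pos: [0.638, -0.0508, 0.0746]
ee_rot: [1.108, 1.567, -0.475]
wrist_force: [-11.2, 1.2, 26.5]
width: 0.0005
```

Call:
send_rows([
  [-1,-0.03,0,0,0],
  [-1,-0.048,0,0,0],
  [-1,-0.048,0,-0.035,0],
  [-1,-0.048,0,-0.073,0],
  [-1,-0.048,0,-0.073,0],
])

```text
time: 26.57
tool_pos: [0.6387, 0.0289, 0.1145]
ee_rot: [2.961, 1.567, 1.383]
wrist_force: [0.3, 0.3, -0.8]
width: 0.0006
```

Call:
send_rows([
  [-1,0,0,0.001,0],
  [-1,0.015,0,0.001,0],
  [-1,0.022,0,0.001,0],
  [-1,0.027,0,0.001,0],
  [-1,0.031,0,0.001,0],
])

```text
time: 26.98
tool_pos: [0.6379, 0.0212, 0.0825]
ee_rot: [-1.276, 1.569, -2.859]
wrist_force: [-4.0, -0.5, 5.9]
width: 0.0002
```

Run:
```python
from h import *
p,Rm,o=tool();print(p,o['wrist_force']);go([.6375,.022,.0745])
t=snap('side','s21',(200,130,290,210),8)
```

```text
[0.63786683 0.0211641  0.08247449] [-4.02139498 -0.542258    5.94748573]
shift [ 0.008  -0.0004 -0.0008] yaxis deg -0.72
```

View pics/s21.png

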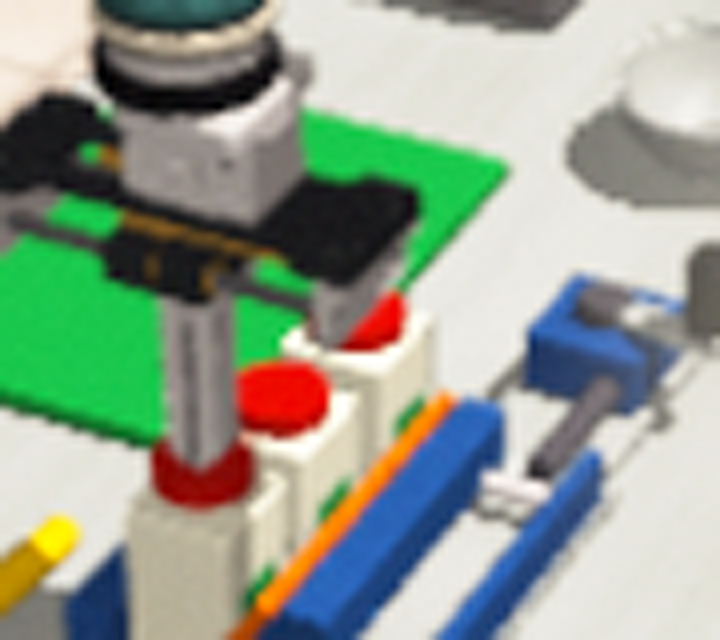

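Lids B and C are home, and the fingers are on lid A. I'll push it down the rest of the way.

Call:
send_rows([
  [-1,0.004,0,0,0],
  [-1,0.008,0,0,0],
  [-1,0.012,0,0,0],
  [-1,0.014,0,0,0],
  [-1,0.014,0,0,0],
])

```text
time: 27.45
tool_pos: [0.639, 0.0214, 0.0747]
ee_rot: [1.111, 1.567, -0.472]
wrist_force: [-7.7, -2.0, 17.1]
width: 0.0004
```

Call:
send_rows([
  [-1,0.002,0,0,0],
  [-1,0.002,0,0,0],
  [-1,-0.03,0,0,0],
  [-1,-0.06,0,0,0],
  [-1,-0.09,0,0,0],
])

```text
time: 27.87
tool_pos: [0.6384, 0.0222, 0.16]
ee_rot: [-1.687, 1.571, 3.014]
wrist_force: [-0.6, -0.1, -0.1]
width: 0.0005
```

Run:
```python
from h import *
p,Rm,o=tool();print(p,o['wrist_force']);go([.512,-.2403,.15])
t=snap('side','s22',(200,130,290,210),8);snap('top','t22',(220,130,380,230),5)
```

```text
[0.63839169 0.0222013  0.15996337] [-0.56633698 -0.06765763 -0.07633047]
shift [ 0.01   -0.1234  0.2639] yaxis deg -0.66
```

View pics/s22.png

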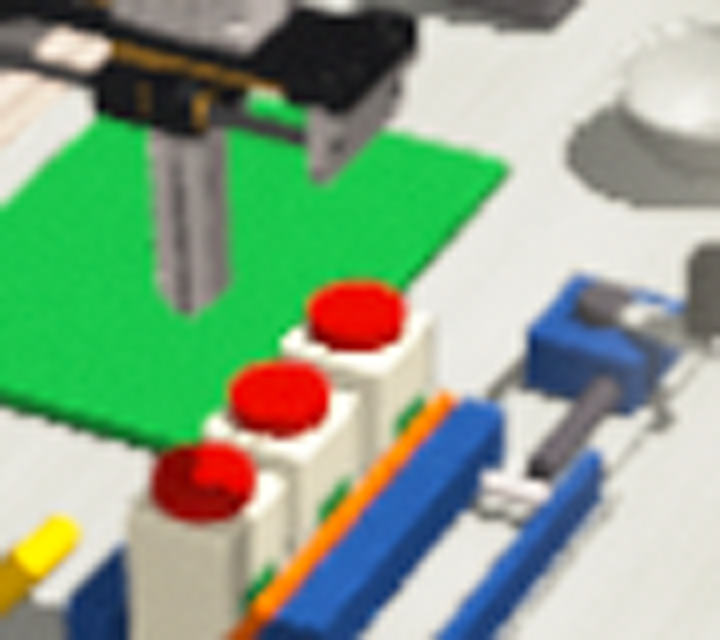

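View pics/t22.png

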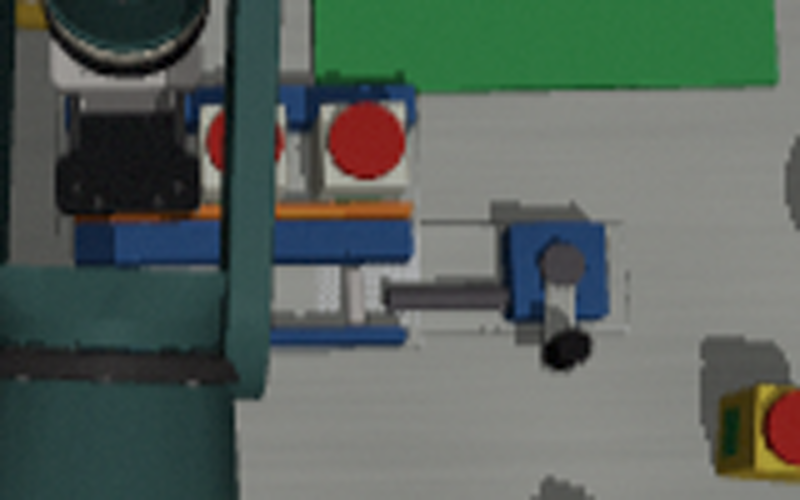

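All three lids are home in the side view. The knob is at (567,348) in the top crop, with the crank arm pointing at the robot. Back to the knob to unwind.

Call:
send_rows([
  [-0.5,0,-0.014,0.035,0],
  [0,0,-0.03,0.07,0],
  [0.2,0,-0.05,0.105,0],
  [0.2,0,-0.065,0.14,0],
  [0.2,0,-0.08,0.175,0],
])

```text
time: 28.38
tool_pos: [0.5553, -0.1529, 0.1577]
ee_rot: [-1.853, 1.57, 2.848]
wrist_force: [0.8, 0.6, 0.0]
width: 0.0306
```

Run:
```python
from h import *
go([.511,-.2403,.13])
```

```text
shift [ 0.0278 -0.0434  0.0879] yaxis deg -0.61
```

Call:
send_rows([
  [0.2,0,-0.018,0.035,0],
  [0.2,0,-0.035,0.07,0],
  [0.2,0.01,-0.0435,0.088,0],
  [0.2,0.02,-0.0435,0.088,0],
  [0.2,0.02,-0.0435,0.088,0],
])

```text
time: 28.8
tool_pos: [0.5102, -0.2391, 0.1354]
ee_rot: [-2.208, 1.565, 2.49]
wrist_force: [-0.2, 1.4, -0.2]
width: 0.0562
```

Run:
```python
from h import *
go([.511,-.2403,.05])
s=snap("wrist","w23",None,1.5); print(ray(s,0,0,0)[:0])
```

```text
shift [0.0854 0.0012 0.0015] yaxis deg -0.79
[]
```

View pics/w23.png

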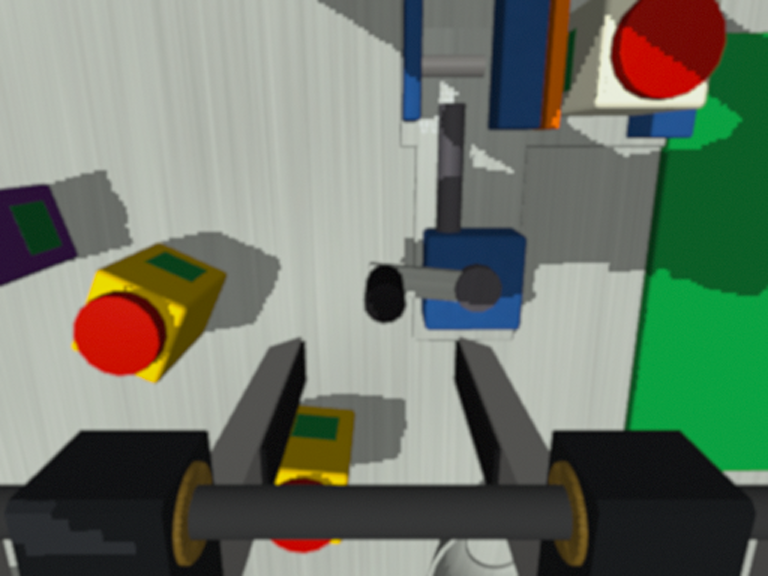

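The knob at (384,290) sits between the fingers.

Call:
send_rows([
  [0.2,0.03,0.001,0.001,0],
  [0.2,0.06,0.001,0.001,0],
  [0.2,0.082,0.001,0.001,0],
  [-0.5,0.082,0.001,0.001,0],
  [-1,0.082,0.001,0.001,0],
])

```text
time: 29.27
tool_pos: [0.513, -0.2382, 0.0559]
ee_rot: [-2.195, 1.568, 2.509]
wrist_force: [0.0, 0.1, 1.2]
width: 0.0464
```

Call:
send_rows([
  [-1,0,0,0,0],
  [-1,0,0,0,0],
  [-1,0,0,0,0],
  [-1,0,0,0,0],
  [-1,0,0,0,0],
])

```text
time: 29.68
tool_pos: [0.5126, -0.2406, 0.0593]
ee_rot: [-0.35, 1.569, -1.932]
wrist_force: [-3.2, 0.7, 6.1]
width: 0.0209
```

```bash
python3 -c "
from h import *
circ(5,d=24,sgn=1)"
```

```text
angle 177.4 rad 0.0539 w 0.0209 F [-3.2  0.7  6.1] z 0.0593
[0.0029 0.0225]
[0.0157 0.0414]
[0.0351 0.0536]
[0.0577 0.0567]
[0.0797 0.0504]
```

Call:
send_rows([
  [-1,-0.005,0.0029,0.0225,0],
  [-1,-0.005,0.0157,0.0414,0],
  [-1,-0.005,0.0351,0.0536,0],
  [-1,-0.005,0.0577,0.0567,0],
  [-1,-0.005,0.0797,0.0504,0],
])

```text
time: 30.1
tool_pos: [0.5895, -0.2968, 0.0595]
ee_rot: [-0.903, 1.562, -2.49]
wrist_force: [-2.8, -4.2, -6.7]
width: 0.0212
```

```bash
python3 -c "
from h import *
circ(5,d=26,sgn=1)
snap('side','s24',(190,110,350,230),4.5)"
```

```text
angle -66.8 rad 0.0584 w 0.0212 F [-2.8 -4.2 -6.7] z 0.0595
[ 0.0183 -0.018 ]
[ 0.0295 -0.0401]
[ 0.0299 -0.0648]
[ 0.0194 -0.0872]
[ 1.000e-04 -1.028e-01]
```

View pics/s24.png

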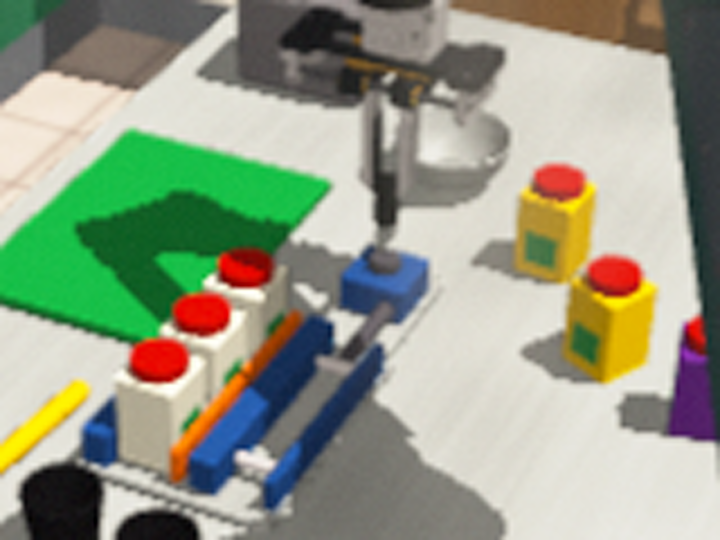

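The plate has sprung forward and the jars still stand. I'll keep unwinding.

Call:
send_rows([
  [-1,0,0.0183,-0.018,0],
  [-1,0,0.0295,-0.0401,0],
  [-1,0,0.0299,-0.0648,0],
  [-1,0,0.0194,-0.0872,0],
  [-1,0,0,-0.1028,0],
])

```text
time: 30.57
tool_pos: [0.5895, -0.1954, 0.0594]
ee_rot: [-0.602, 1.553, -2.185]
wrist_force: [-7.5, -24.7, -9.6]
width: 0.0208
```

```bash
python3 -c "
from h import *
circ(5,d=26,sgn=1)"
```

```text
angle 64.3 rad 0.053 w 0.0208 F [ -7.5 -24.7  -9.6] z 0.0594
[-0.0233 -0.007 ]
[-0.0473 -0.001 ]
[-0.0663  0.0149]
[-0.0763  0.0375]
[-0.0755  0.0623]
```

Call:
send_rows([
  [-1,0,-0.0233,-0.004,0],
  [-1,0,-0.0473,0.002,0],
  [-1,0,-0.0663,0.018,0],
  [-1,0,-0.0763,0.0405,0],
  [-1,0,-0.0755,0.0653,0],
])

```text
time: 30.98
tool_pos: [0.5122, -0.2499, 0.0594]
ee_rot: [-2.277, 1.559, 2.425]
wrist_force: [-5.3, 4.4, -5.9]
width: 0.0205
```

```bash
python3 -c "
from h import *
circ(5,d=26,sgn=1)"
```

```text
angle -172.9 rad 0.0547 w 0.0205 F [-5.3  4.4 -5.9] z 0.0594
[0.0084 0.0232]
[0.0264 0.0402]
[0.0501 0.0475]
[0.0745 0.0438]
[0.0949 0.0297]
```

Call:
send_rows([
  [-1,0,0.0084,0.0232,0],
  [-1,0,0.0264,0.0402,0],
  [-1,0,0.0501,0.0475,0],
  [-1,0,0.0745,0.0438,0],
  [-1,0,0.0949,0.0297,0],
])

```text
time: 31.4
tool_pos: [0.6079, -0.284, 0.0593]
ee_rot: [-1.941, 1.559, 2.757]
wrist_force: [-12.5, 5.4, -0.1]
width: 0.0213
```

```bash
python3 -c "
from h import *
circ(5,d=26,sgn=1)"
```

```text
angle -44.7 rad 0.0582 w 0.0213 F [-12.5   5.4  -0.1] z 0.0593
[ 0.0104 -0.0235]
[ 0.0125 -0.0481]
[ 0.0036 -0.0712]
[-0.0146 -0.088 ]
[-0.0382 -0.0952]
```

Call:
send_rows([
  [-1,0,0.0085,-0.0245,0],
  [-1,0,0.0105,-0.049,0],
  [-1,0,0.0016,-0.072,0],
  [-1,0,-0.0166,-0.088,0],
  [-1,0,-0.0402,-0.0945,0],
])

```text
time: 31.82
tool_pos: [0.5719, -0.1912, 0.0595]
ee_rot: [-0.279, 1.563, -1.86]
wrist_force: [4.1, -14.6, -12.1]
width: 0.0207
```

```bash
python3 -c "
from h import *
circ(5,d=22,sgn=1)
snap('side','s25',(190,110,350,230),4.5)"
```

```text
angle 84.1 rad 0.0522 w 0.0207 F [  4.1 -14.6 -12.1] z 0.0595
[-0.0206 -0.0008]
[-0.0392  0.009 ]
[-0.0528  0.025 ]
[-0.0594  0.0449]
[-0.058   0.0659]
```

View pics/s25.png

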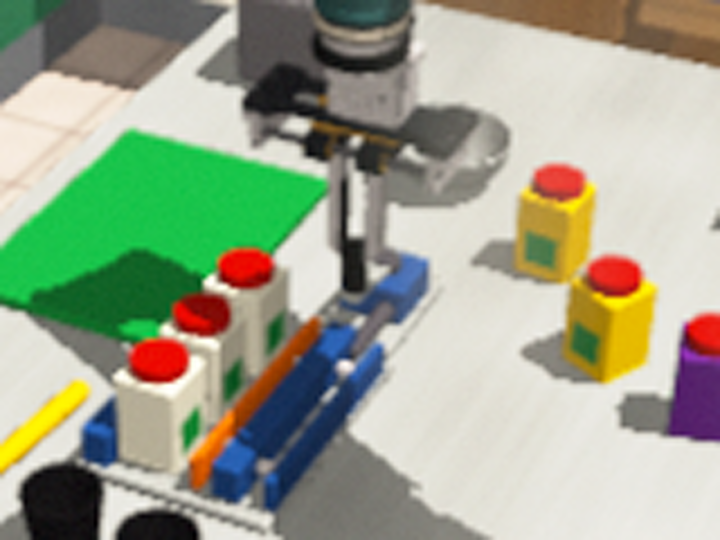

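The jaw is wide open and all the jars stand in the clamp. I've wound back about 1.7 turns (jaw_block ≈ 11 mm), so I'll release the knob.

Call:
send_rows([
  [-0.3,0,0,0,0],
  [0,0,0,0,0],
  [0.1,0,0,0,0],
  [0.1,0,0,0,0],
  [0.1,-0.01,0,0,0],
])

```text
time: 32.28
tool_pos: [0.5723, -0.1883, 0.071]
ee_rot: [-2.109, 1.568, 2.592]
wrist_force: [-0.0, -0.6, 0.7]
width: 0.0496
```

Call:
send_rows([
  [0.2,-0.03,0,0,0],
  [0.5,-0.07,0,0,0],
  [1,-0.11,0,0,0],
  [1,-0.12,0.02,-0.03,0],
  [1,-0.12,0.045,-0.055,0],
])

```text
time: 32.7
tool_pos: [0.6212, -0.1353, 0.2012]
ee_rot: [1.304, 1.557, -0.281]
wrist_force: [0.8, -0.1, 0.3]
width: 0.0796
```

Run:
```python
from h import *
s=snap("wrist","w26",None,1.5);t=snap("side")
print(tool()[0])
for st,c in blobs(mask(s["image"],'red'),200): print('w',c,ray(s,*c,.102).round(4))
for st,c in blobs(mask(t["image"],'red'),60): print('s',c,ray(t,*c,.098).round(4))
go([.637,-.117,.16])
```

```text
[ 0.62183853 -0.13090656  0.19452269]
w [270.36, 10.33] [0.6377 0.0088 0.102 ]
w [269.98, 82.94] [ 0.6374 -0.0471  0.102 ]
w [269.02, 165.07] [ 0.6366 -0.1186  0.102 ]
w [16.43, 281.77] [ 0.3839 -0.2333  0.102 ]
s [244.32, 169.52] [ 0.6352 -0.116   0.098 ]
s [326.11, 170.94] [ 0.3663 -0.2389  0.098 ]
s [234.72, 179.66] [ 0.6365 -0.0445  0.098 ]
s [348.36, 184.1] [ 0.2708 -0.1957  0.098 ]
s [224.92, 189.86] [0.6382 0.0233 0.098 ]
shift [ 0.0346  0.0149 -0.014 ] yaxis deg -0.33
```

View pics/w26.png

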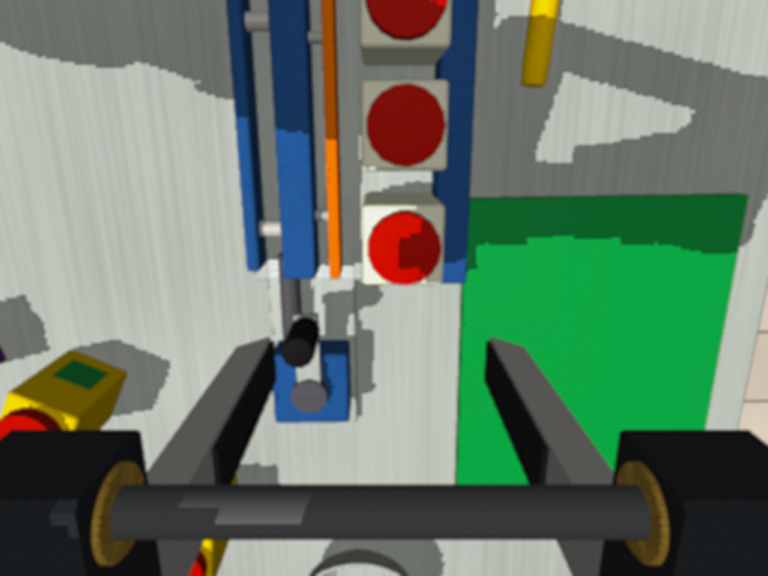

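Lid positions: C (0.637,-0.118), B (0.637,-0.047), A (0.638,0.0225). The jaw is open and all jars are upright. I'll take A first, then B and C.

Call:
send_rows([
  [1,0,0.016,-0.04,0],
  [1,0,0.016,-0.08,0],
  [1,0,0.016,-0.12,0],
  [1,0,0.016,-0.15,0],
  [1,0,0.016,-0.15,0],
])

```text
time: 33.22
tool_pos: [0.6357, 0.0213, 0.1926]
ee_rot: [3.048, 1.568, 1.473]
wrist_force: [-0.3, -1.8, -0.7]
width: 0.0937
```

Run:
```python
from h import *
print(tool()[0]);go([.6378,.0225,.042])
```

```text
[0.63572831 0.02128096 0.19264889]
shift [ 0.1507  0.002  -0.0008] yaxis deg -0.22
```

Call:
send_rows([
  [1,0.04,0.002,0,0],
  [1,0.08,0.002,0.002,0],
  [1,0.115,0.002,0.002,0],
  [1,0.14,0.002,0.002,0],
  [1,0.147,0.002,0.002,0],
])

```text
time: 33.63
tool_pos: [0.6339, 0.0126, 0.039]
ee_rot: [-1.568, 1.56, 3.133]
wrist_force: [-0.4, 1.1, 0.2]
width: 0.0943
```

Call:
send_rows([
  [0.5,0,0,0,0],
  [0,0,0,0,0],
  [-0.5,0,0,0,0],
  [-1,0,0,0,0],
  [-1,0,0,0,0],
])

```text
time: 34.05
tool_pos: [0.6395, 0.0133, 0.0477]
ee_rot: [1.49, 1.566, -0.091]
wrist_force: [0.1, 0.7, -0.2]
width: 0.064
```

Call:
send_rows([
  [-1,0,0,0,0],
  [-1,0,0,0,0],
  [-1,0,0,0,0],
  [-1,0,0,0,0],
  [-1,0,0,0,0],
])

```text
time: 34.47
tool_pos: [0.6387, 0.0134, 0.0462]
ee_rot: [1.487, 1.569, -0.095]
wrist_force: [0.9, -0.8, 3.5]
width: 0.0516
```

Run:
```python
from h import *
o=robot.get_obs();print(o['tool_pos'],o['width'],o['wrist_force']);go([.627,.303,.14])
snap('side','s27',(190,110,350,230),4.5)
```

```text
[0.63867991 0.01341524 0.04617551] 0.05158918028554584 [ 0.94899197 -0.76174172  3.5463144 ]
shift [-0.0939 -0.0147 -0.2894] yaxis deg -0.63
```

View pics/s27.png

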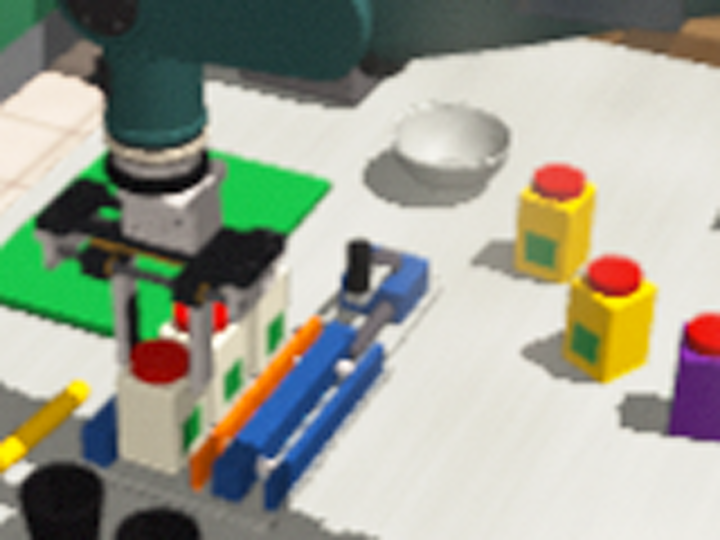

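Jar A is gripped (width 51.6 mm), 9 mm off-centre along the pads, which I'll allow for. Lifting and carrying it to the tray.

Call:
send_rows([
  [-1,-0.04,0,0,0],
  [-1,-0.08,0,0,0],
  [-1,-0.1,0,-0.03,-0.1],
  [-1,-0.1,0,-0.065,-0.22],
  [-1,-0.1,0,-0.1,-0.34],
])

```text
time: 34.93
tool_pos: [0.6396, 0.1138, 0.1466]
ee_rot: [1.336, 1.568, 0.098]
wrist_force: [0.5, 1.0, -3.9]
width: 0.0518
```

Run:
```python
from h import *
o=robot.get_obs();print(o['tool_pos'],o['width'],o['wrist_force']);go([.636,.302,.145])
```

```text
[0.63962585 0.11378157 0.14659404] 0.05180725484219559 [ 0.46262006  0.97829384 -3.93956756]
shift [ 0.0016  0.058  -0.1791] yaxis deg 19.06
```

Call:
send_rows([
  [-1,0,0.011,-0.034,-0.12],
  [-1,0,0.022,-0.068,-0.24],
  [-1,0,0.033,-0.102,-0.36],
  [-1,0,0.044,-0.136,-0.48],
  [-1,0,0.055,-0.17,-0.6],
])

```text
time: 35.35
tool_pos: [0.6348, 0.2934, 0.1428]
ee_rot: [-2.118, 1.567, -2.754]
wrist_force: [0.7, 0.4, -2.3]
width: 0.0516
```

Run:
```python
from h import *
o=robot.get_obs();print(o['tool_pos'],o['width'],o['wrist_force']);go([.636,.302,.10])
```

```text
[0.63478826 0.29344422 0.14280645] 0.05156717352630745 [ 0.6713803  0.3525868 -2.3153092]
shift [ 0.0428  0.0078 -0.004 ] yaxis deg 53.57
```

Call:
send_rows([
  [-1,0,0.005,-0.003,-0.12],
  [-1,0,0.007,-0.004,-0.24],
  [-1,0,0.007,-0.004,-0.36],
  [-1,0.01,0.007,-0.004,-0.48],
  [-1,0.03,0.007,-0.004,-0.531],
])

```text
time: 35.77
tool_pos: [0.6379, 0.3008, 0.1162]
ee_rot: [0.402, 1.568, 0.297]
wrist_force: [0.1, 0.2, -2.8]
width: 0.052
```

Run:
```python
from h import *
o=robot.get_obs();print(o['tool_pos'],o['width'],o['wrist_force']);go([.636,.302,.042])
snap('wrist','w28',None,1.5);snap('side','s28',(120,150,300,310),3.7)
```

```text
[0.63792491 0.30082378 0.11623954] 0.05195499856480152 [ 0.14734946  0.20071864 -2.76070631]
shift [ 0.0742  0.0009 -0.0022] yaxis deg 83.97
```

View pics/w28.png

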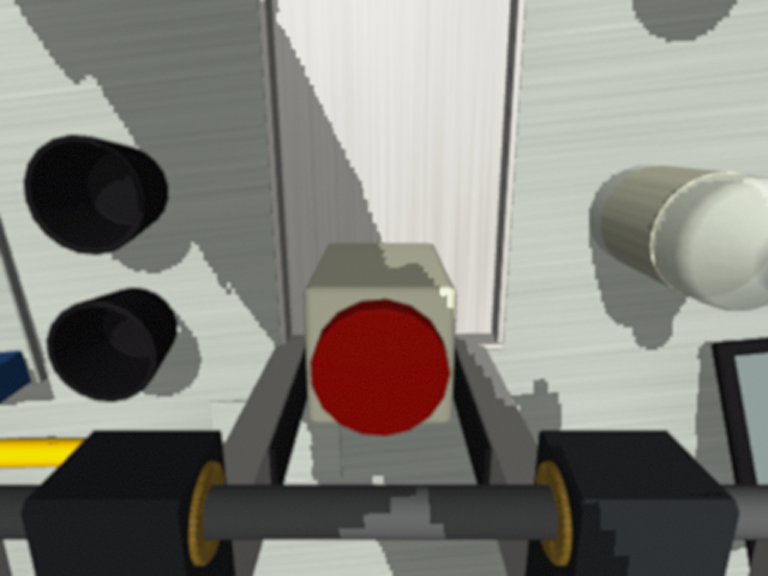

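View pics/s28.png

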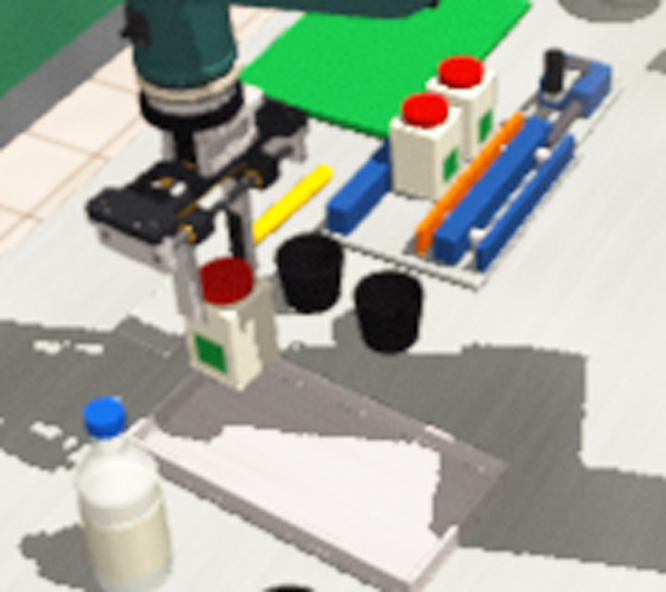

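Jar A hangs centred across the tray width and square to it. Lowering.

Call:
send_rows([
  [-1,0.025,0.001,-0.002,0],
  [-1,0.05,0.001,-0.002,0],
  [-1,0.065,0.001,-0.002,0],
  [-1,0.072,0.001,-0.002,0],
  [-1,0.075,0.001,-0.002,0],
])

```text
time: 36.28
tool_pos: [0.6342, 0.3006, 0.04]
ee_rot: [-2.481, 1.567, -2.594]
wrist_force: [-4.4, -1.1, 5.4]
width: 0.0516
```

Call:
send_rows([
  [-1,0,0,0,0],
  [-1,0,0,0,0],
])

```text
time: 36.45
tool_pos: [0.6356, 0.3014, 0.0405]
ee_rot: [0.526, 1.57, 0.414]
wrist_force: [-0.5, 0.0, -2.6]
width: 0.0518
```

Call:
send_rows([
  [-1,0.001,0,0,0],
  [-1,0.001,0,0,0],
  [0.2,0.001,0,0,0],
  [0.5,0.001,0,0,0],
  [0.8,0.001,0,0,0],
])

```text
time: 36.87
tool_pos: [0.6354, 0.3014, 0.0394]
ee_rot: [0.391, 1.57, 0.28]
wrist_force: [0.1, 0.0, 0.4]
width: 0.0662
```

Call:
send_rows([
  [0.9,0,0,0,0],
  [0.9,0,0,0,0],
  [0.9,-0.02,0,0,0],
  [1,-0.06,0,0,0],
  [1,-0.1,0,0,0],
])

```text
time: 37.28
tool_pos: [0.6336, 0.3007, 0.1372]
ee_rot: [-2.658, 1.565, -2.769]
wrist_force: [0.4, 0.9, 0.1]
width: 0.0935
```

Run:
```python
from h import *
o=robot.get_obs();print(o['tool_pos'],o['width'],o['wrist_force']);go([.637,-.0468,.19])
snap('side','s29',(120,130,300,290),3.7);snap('top','t29',(110,130,310,260),4)
```

```text
[0.63355624 0.30066004 0.13716251] 0.09350326534183598 [0.37546153 0.93055031 0.10417105]
shift [-0.0521 -0.3451  0.0416] yaxis deg 83.65
```

View pics/s29.png

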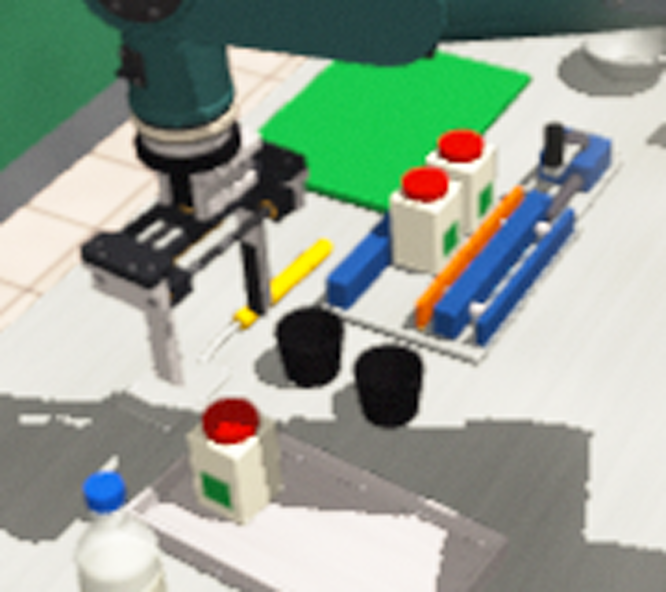

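View pics/t29.png

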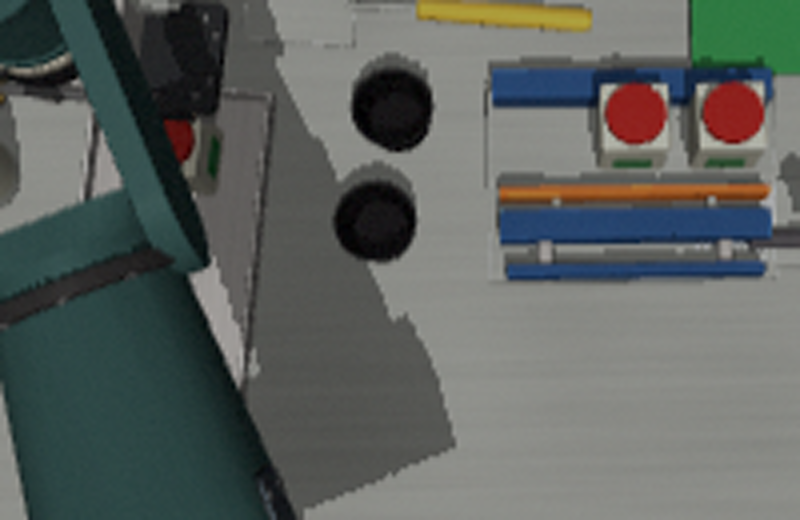

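Jar A stands upright in the tray's far end. Next is jar B.

Call:
send_rows([
  [1,-0.03,0,0,0.12],
  [1,-0.05,-0.035,0.004,0.24],
  [1,-0.05,-0.075,0.009,0.36],
  [1,-0.05,-0.115,0.014,0.48],
  [1,-0.05,-0.155,0.0187,0.6],
])

```text
time: 37.8
tool_pos: [0.6367, 0.144, 0.1896]
ee_rot: [0.706, 1.569, -0.009]
wrist_force: [0.7, 0.2, -0.4]
width: 0.0941
```

Run:
```python
from h import *
print(tool()[0]);go([.637,-.0468,.19])
```

```text
[0.63670974 0.14403361 0.18958668]
shift [-0.0004 -0.1438  0.1254] yaxis deg 49.0
```

Call:
send_rows([
  [1,0,-0.028,0.025,0.12],
  [1,0,-0.056,0.05,0.24],
  [1,0,-0.085,0.075,0.36],
  [1,0,-0.115,0.1,0.48],
  [1,0,-0.143,0.125,0.6],
])

```text
time: 38.22
tool_pos: [0.6376, -0.0467, 0.189]
ee_rot: [0.399, 1.571, -0.918]
wrist_force: [0.7, -0.3, 0.6]
width: 0.0941
```

Call:
send_rows([
  [1,0,0,0,0.12],
  [1,0,0,0,0.26],
  [1,0,0,0,0.26],
  [1,0,0,0,0.26],
])

```text
time: 38.55
tool_pos: [0.638, -0.0449, 0.1888]
ee_rot: [-1.606, 1.571, 3.108]
wrist_force: [-0.1, 0.2, -0.4]
width: 0.0943
```

Run:
```python
from h import *
print(tool()[0]);go([.637,-.0468,.042])
s=snap("wrist","w30",None,1.5)
for st,c in blobs(mask(s["image"],'red'),200): print('w',c,ray(s,*c,.102).round(4))
```

```text
[ 0.63803151 -0.04490144  0.18882623]
shift [ 0.1468 -0.001   0.0019] yaxis deg 0.12
w [253.5, 188.58] [ 0.6377 -0.0463  0.102 ]
w [252.52, 260.25] [ 0.6369 -0.117   0.102 ]
```

View pics/w30.png

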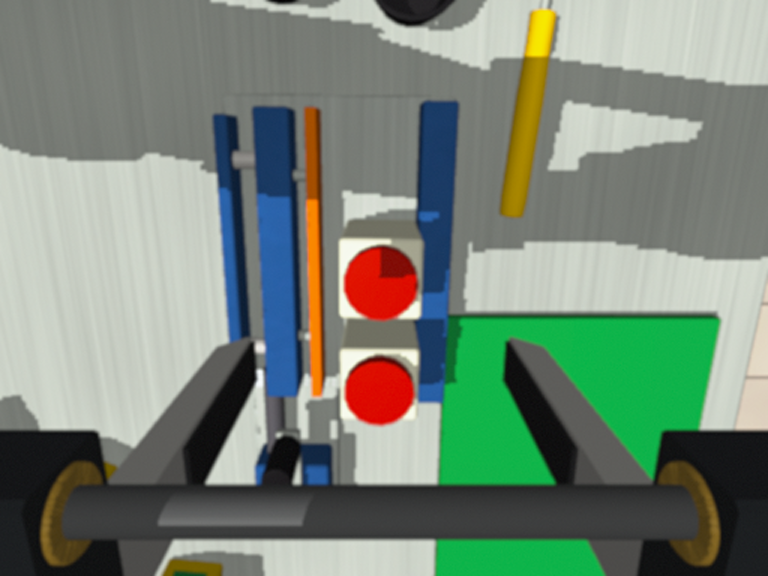

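Jar B is centred at (380,282). Going down; last time the position drifted because it hadn't settled first.

Call:
send_rows([
  [1,0.04,-0.001,0.001,0.01],
  [1,0.08,-0.001,0.001,0.01],
  [1,0.115,-0.001,0.001,0.01],
  [1,0.14,-0.001,0.001,0.01],
  [1,0.145,-0.001,0.001,0.01],
])

```text
time: 39.02
tool_pos: [0.6327, -0.0443, 0.0372]
ee_rot: [-1.707, 1.559, 2.999]
wrist_force: [-0.3, 0.3, -0.6]
width: 0.0937
```

Call:
send_rows([
  [0.5,0,0,0,0],
  [0,0,0,0,0],
  [-0.5,0,0,0,0],
  [-1,0,0,0,0],
  [-1,0,0,0,0],
])

```text
time: 39.43
tool_pos: [0.6387, -0.0459, 0.0466]
ee_rot: [1.394, 1.566, -0.187]
wrist_force: [-0.3, -0.3, 0.1]
width: 0.0641
```

Call:
send_rows([
  [-1,0,0,0,0],
  [-1,0,0,0,0],
  [-1,0,0,0,0],
  [-1,0,0,0,0],
  [-1,0,0,0,0],
])

```text
time: 39.85
tool_pos: [0.6379, -0.0459, 0.0452]
ee_rot: [1.414, 1.569, -0.167]
wrist_force: [0.3, 0.3, 3.9]
width: 0.0516
```

Run:
```python
from h import *
o=robot.get_obs();print(o['tool_pos'],o['width'],o['wrist_force']);go([.5475,.3115,.145])
```

```text
[ 0.63790776 -0.04586399  0.04518252] 0.0516441263280828 [0.28305023 0.29655164 3.91354748]
shift [-0.1001 -0.0938 -0.3564] yaxis deg -0.57
```

Call:
send_rows([
  [-1,-0.04,0,0,0],
  [-1,-0.08,0,0,0],
  [-1,-0.115,-0.005,-0.02,-0.1],
  [-1,-0.115,-0.015,-0.055,-0.22],
  [-1,-0.115,-0.025,-0.09,-0.34],
])

```text
time: 40.27
tool_pos: [0.6142, 0.0444, 0.1619]
ee_rot: [1.222, 1.566, -0.016]
wrist_force: [0.3, 0.2, -2.1]
width: 0.0521
```

Run:
```python
from h import *
o=robot.get_obs();print(o['tool_pos'],o['width'],o['wrist_force']);go([.5475,.3115,.16])
```

```text
[0.61423149 0.04435055 0.16189853] 0.052124465806783184 [ 0.32053149  0.24810415 -2.05577376]
shift [ 0.0015  0.0242 -0.2743] yaxis deg 19.08
```

Call:
send_rows([
  [-1,0,0.003,-0.038,-0.12],
  [-1,0,0.007,-0.076,-0.24],
  [-1,0,0.01,-0.114,-0.36],
  [-1,0,0.013,-0.152,-0.48],
  [-1,0,0.017,-0.19,-0.6],
])

```text
time: 40.68
tool_pos: [0.5658, 0.2311, 0.1576]
ee_rot: [-2.157, 1.568, -2.792]
wrist_force: [0.6, -0.4, -2.5]
width: 0.0515
```

Run:
```python
from h import *
o=robot.get_obs();print(o['tool_pos'],o['width'],o['wrist_force']);go([.5475,.3115,.16])
```

```text
[0.56580069 0.23107989 0.15755595] 0.05147283611015324 [ 0.63614374 -0.42623851 -2.4555976 ]
shift [-0.0025  0.0539 -0.0624] yaxis deg 53.62
```

Call:
send_rows([
  [-1,0,0.02,-0.025,-0.12],
  [-1,0,0.04,-0.048,-0.24],
  [-1,0,0.053,-0.062,-0.36],
  [-1,0.01,0.053,-0.062,-0.48],
  [-1,0.03,0.053,-0.062,-0.53],
])

```text
time: 41.1
tool_pos: [0.5499, 0.3115, 0.1304]
ee_rot: [0.494, 1.567, 0.391]
wrist_force: [-0.2, -0.3, -1.6]
width: 0.0516
```

Call:
send_rows([
  [-1,0.005,0,0,0],
  [-1,0.01,0,0,0],
  [-1,0.01,0,0,0],
])

```text
time: 41.35
tool_pos: [0.5485, 0.3085, 0.1168]
ee_rot: [-2.574, 1.567, -2.687]
wrist_force: [-0.0, -0.6, -2.5]
width: 0.0518
```

Run:
```python
from h import *
o=robot.get_obs();print(o['tool_pos'],o['width'],o['wrist_force']);go([.5475,.3115,.0395])
snap('wrist','w31',None,1.5)
```

```text
[0.54848085 0.30851301 0.11684071] 0.05180539064295261 [-0.02370863 -0.55774019 -2.53398268]
shift [ 0.0773  0.003  -0.001 ] yaxis deg 83.56
```

View pics/w31.png

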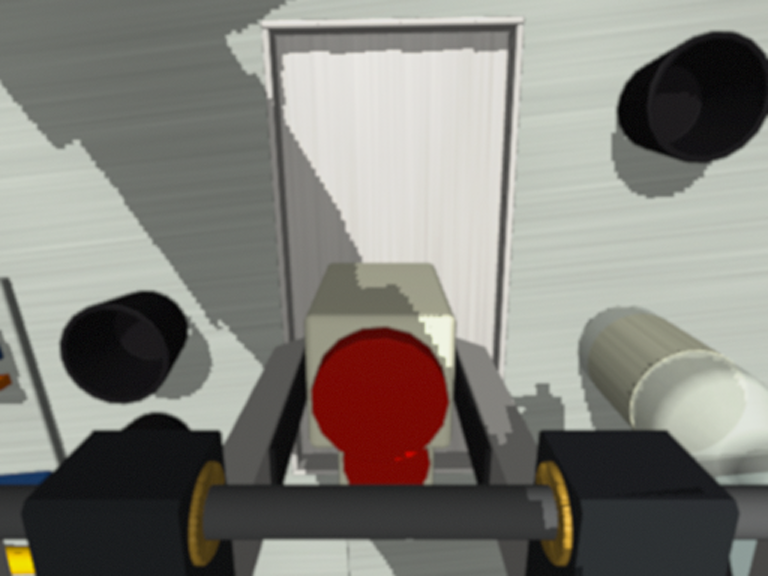

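Jar B is over the tray middle, clear of jar A behind it. Lowering.

Call:
send_rows([
  [-1,0.025,0.001,0,0],
  [-1,0.05,0.001,0,0],
  [-1,0.065,0.001,0,0],
  [-1,0.073,0.001,0,0],
  [-1,0.077,0.001,0,0],
])

```text
time: 41.82
tool_pos: [0.5494, 0.3098, 0.0413]
ee_rot: [-2.551, 1.57, -2.663]
wrist_force: [0.5, 0.7, -1.9]
width: 0.0518
```

Call:
send_rows([
  [-1,0,0,0,0],
  [-1,0,0,0,0],
])

```text
time: 41.98
tool_pos: [0.5506, 0.3106, 0.0436]
ee_rot: [0.512, 1.568, 0.4]
wrist_force: [-0.3, 0.1, -1.7]
width: 0.0522
```

Call:
send_rows([
  [-1,0.003,0,0,0],
  [-1,0.004,0,0,0],
  [-1,0.004,0,0,0],
])

```text
time: 42.23
tool_pos: [0.5504, 0.3107, 0.0392]
ee_rot: [0.491, 1.568, 0.38]
wrist_force: [0.3, -0.3, 0.4]
width: 0.0521
```

Call:
send_rows([
  [-1,0.001,0,0,0],
  [-1,0.001,0,0,0],
  [0.2,0.001,0,0,0],
  [0.5,0.001,0,0,0],
  [0.8,0.001,0,0,0],
])

```text
time: 42.65
tool_pos: [0.5494, 0.3102, 0.0367]
ee_rot: [-2.54, 1.57, -2.651]
wrist_force: [-0.4, 0.1, 0.6]
width: 0.0669
```

Call:
send_rows([
  [0.9,0,0,0,0],
  [0.9,0,0,0,0],
  [0.9,-0.02,0,0,0],
  [1,-0.06,0,0,0],
  [1,-0.1,0,0,0],
])

```text
time: 43.07
tool_pos: [0.5479, 0.3095, 0.1352]
ee_rot: [-2.598, 1.564, -2.709]
wrist_force: [1.3, 0.7, -0.1]
width: 0.0939
```

Run:
```python
from h import *
o=robot.get_obs();print(o['tool_pos'],o['width'],o['wrist_force']);go([.637,-.1175,.19])
t=snap('side','s32',(120,130,300,290),3.7)
for st,c in blobs(mask(t["image"],'red'),60): print('s',c,ray(t,*c,.098).round(4))
```

```text
[0.54788411 0.30953238 0.13524398] 0.09389358920149916 [ 1.28360468  0.67752734 -0.12528162]
shift [-0.0541 -0.4147  0.1355] yaxis deg 83.65
s [313.71, 150.0] [ 0.456  -0.3551  0.098 ]
s [244.28, 169.48] [ 0.6354 -0.1162  0.098 ]
s [326.11, 170.94] [ 0.3663 -0.2389  0.098 ]
s [348.36, 184.1] [ 0.2708 -0.1957  0.098 ]
s [181.0, 243.88] [0.6247 0.3127 0.098 ]
s [202.35, 253.4] [0.5481 0.3188 0.098 ]
```

View pics/s32.png

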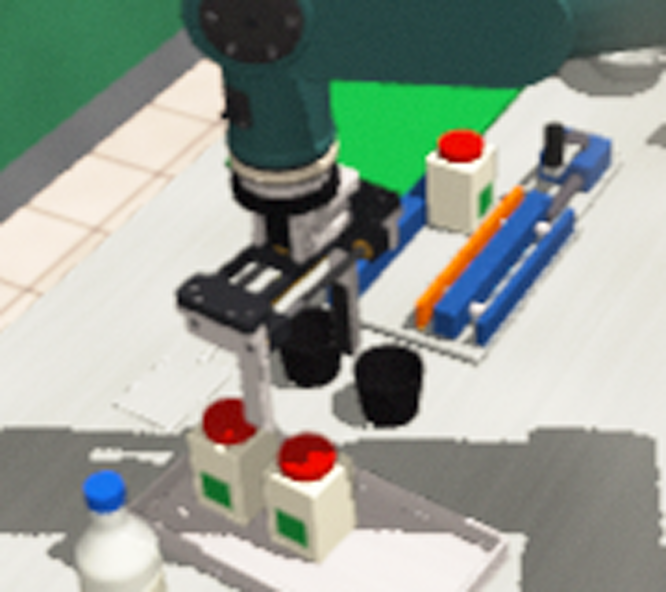

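Jars A and B stand in the tray, and C is still in the clamp. Going for C.

Call:
send_rows([
  [1,-0.035,0,0,0.12],
  [1,-0.054,-0.033,0.011,0.24],
  [1,-0.054,-0.071,0.023,0.36],
  [1,-0.054,-0.109,0.035,0.48],
  [1,-0.054,-0.145,0.047,0.6],
])

```text
time: 43.53
tool_pos: [0.5807, 0.1596, 0.1917]
ee_rot: [0.688, 1.569, -0.027]
wrist_force: [-0.2, 0.9, 0.6]
width: 0.0942
```

Run:
```python
from h import *
print(tool()[0]);go([.637,-.1175,.19])
```

```text
[0.58068372 0.15961689 0.19173902]
shift [ 0.0019 -0.1721  0.2243] yaxis deg 48.99
```

Call:
send_rows([
  [1,0,-0.024,0.031,0.12],
  [1,0,-0.048,0.062,0.24],
  [1,0,-0.072,0.094,0.36],
  [1,0,-0.096,0.125,0.48],
  [1,0,-0.12,0.156,0.6],
])

```text
time: 43.95
tool_pos: [0.6203, -0.0336, 0.1909]
ee_rot: [1.194, 1.571, -0.123]
wrist_force: [1.4, -0.0, -0.3]
width: 0.0941
```

Run:
```python
from h import *
print(tool()[0]);go([.637,-.1175,.19])
```

```text
[ 0.62031948 -0.03364235  0.19090868]
shift [ 0.0009 -0.0049  0.0854] yaxis deg 14.56
```

Call:
send_rows([
  [1,0,-0.002,0.035,0.12],
  [1,0,-0.004,0.07,0.24],
  [1,0,-0.005,0.0855,0.265],
  [1,0,-0.005,0.0855,0.265],
  [1,0,-0.005,0.0855,0.265],
])

```text
time: 44.37
tool_pos: [0.6372, -0.1155, 0.1905]
ee_rot: [-2.516, 1.569, 2.192]
wrist_force: [-0.3, -0.6, 0.3]
width: 0.0941
```

Call:
send_rows([
  [1,0,0,0,0],
  [1,0,0,0,0],
])

```text
time: 44.53
tool_pos: [0.6373, -0.1135, 0.1914]
ee_rot: [2.71, 1.57, 1.137]
wrist_force: [0.5, 2.0, 0.1]
width: 0.0941
```

Run:
```python
from h import *
print(tool()[0]);go([.637,-.1175,.042])
s=snap("wrist","w33",None,1.5)
for st,c in blobs(mask(s["image"],'red'),200): print('w',c,ray(s,*c,.102).round(4))
```

```text
[ 0.63734694 -0.11353706  0.19135007]
shift [ 0.1493 -0.0004  0.004 ] yaxis deg -0.09
w [253.35, 191.41] [ 0.6369 -0.1183  0.102 ]
```

View pics/w33.png

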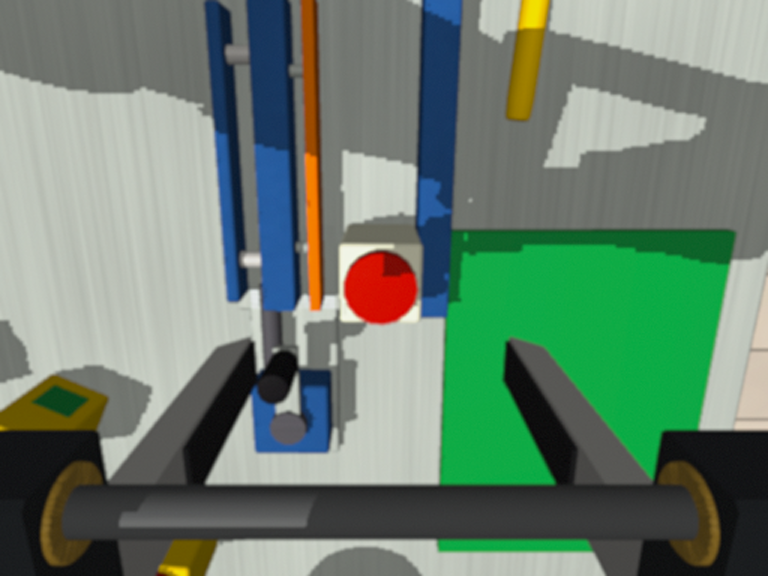

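Jar C is centred at (380,287), and the knob is clear of the fingers. Descend and grip.

Call:
send_rows([
  [1,0.04,0,0.002,0.005],
  [1,0.08,0,0.002,0.005],
  [1,0.115,0,0.002,0.005],
  [1,0.14,0,0.002,0.005],
  [1,0.147,0,0.002,0.005],
])

```text
time: 45.0
tool_pos: [0.6335, -0.115, 0.038]
ee_rot: [-1.843, 1.561, 2.862]
wrist_force: [-0.7, 0.1, -1.5]
width: 0.0941
```

Call:
send_rows([
  [0.5,0,0,0,0],
  [0,0,0,0,0],
  [-0.5,0,0,0,0],
  [-1,0,0,0,0],
  [-1,0,0,0,0],
])

```text
time: 45.42
tool_pos: [0.6389, -0.118, 0.0467]
ee_rot: [1.293, 1.566, -0.288]
wrist_force: [-0.5, -0.3, 0.9]
width: 0.0638
```

Call:
send_rows([
  [-1,0,0,0,0],
  [-1,0,0,0,0],
  [-1,0,0,0,0],
  [-1,0,0,0,0],
  [-1,0,0,0,0],
])

```text
time: 45.83
tool_pos: [0.6376, -0.1179, 0.0452]
ee_rot: [1.081, 1.57, -0.5]
wrist_force: [-1.3, 0.2, 4.7]
width: 0.0516
```

Run:
```python
from h import *
o=robot.get_obs();print(o['tool_pos'],o['width'],o['wrist_force']);go([.468,.320,.155])
```

```text
[ 0.63763457 -0.1178725   0.04515539] 0.05158426678145249 [-1.25778349  0.20932707  4.7140211 ]
shift [-0.1102 -0.1739 -0.4361] yaxis deg -0.58
```

Call:
send_rows([
  [-1,-0.04,0,0,0],
  [-1,-0.08,0,0,0],
  [-1,-0.115,-0.005,-0.02,-0.1],
  [-1,-0.115,-0.018,-0.056,-0.22],
  [-1,-0.115,-0.032,-0.092,-0.34],
])

```text
time: 46.25
tool_pos: [0.608, -0.0255, 0.1617]
ee_rot: [1.16, 1.565, -0.077]
wrist_force: [0.5, 1.2, -3.2]
width: 0.0517
```

Run:
```python
from h import *
o=robot.get_obs();print(o['tool_pos'],o['width'],o['wrist_force']);go([.468,.320,.16])
```

```text
[ 0.60801866 -0.02553286  0.1617347 ] 0.051747603045213 [ 0.54233362  1.19280231 -3.15370909]
shift [ 0.0007 -0.0193 -0.3723] yaxis deg 19.09
```

Call:
send_rows([
  [-1,0,-0.002,-0.038,-0.12],
  [-1,0,-0.004,-0.076,-0.24],
  [-1,0,-0.006,-0.114,-0.36],
  [-1,0,-0.008,-0.152,-0.48],
  [-1,0,-0.01,-0.19,-0.6],
])

```text
time: 46.67
tool_pos: [0.5339, 0.1527, 0.1577]
ee_rot: [-2.436, 1.569, -3.071]
wrist_force: [0.5, 0.6, -2.0]
width: 0.0517
```

Run:
```python
from h import *
o=robot.get_obs();print(o['tool_pos'],o['width'],o['wrist_force']);go([.468,.320,.16])
```

```text
[0.53386846 0.15266795 0.15770962] 0.05170357095967079 [ 0.45566335  0.62630588 -1.95642179]
shift [-0.0022  0.0956 -0.1523] yaxis deg 53.61
```

Call:
send_rows([
  [-1,0,0.02,-0.032,-0.12],
  [-1,0,0.04,-0.064,-0.24],
  [-1,0,0.06,-0.096,-0.36],
  [-1,0,0.08,-0.128,-0.48],
  [-1,0,0.0945,-0.152,-0.53],
])

```text
time: 47.08
tool_pos: [0.4679, 0.3204, 0.1577]
ee_rot: [3.119, 1.569, 3.015]
wrist_force: [1.1, -0.0, -1.4]
width: 0.0517
```

Call:
send_rows([
  [-1,0.01,0,0,0],
  [-1,0.025,0,0,0],
  [-1,0.035,0,0,0],
  [-1,0.035,0,0,0],
])

```text
time: 47.42
tool_pos: [0.468, 0.3163, 0.1197]
ee_rot: [-2.502, 1.563, -2.614]
wrist_force: [-1.3, -0.6, -1.4]
width: 0.0518
```

Run:
```python
from h import *
o=robot.get_obs();print(o['tool_pos'],o['width'],o['wrist_force']);go([.468,.320,.0395])
snap('wrist','w34',None,1.5)
```

```text
[0.46795526 0.31634362 0.11966157] 0.051805760541466676 [-1.30795367 -0.64461701 -1.38213981]
shift [0.0801 0.004  0.0001] yaxis deg 83.62
```

View pics/w34.png

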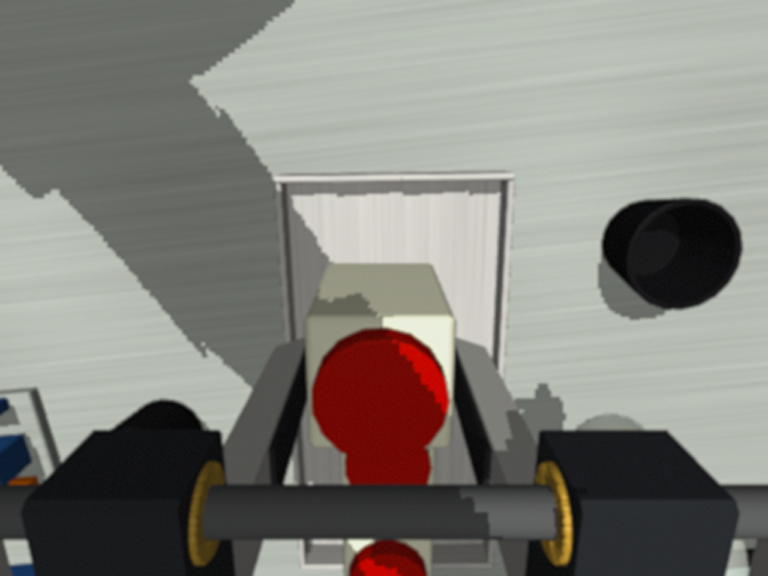

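Jar C is over the near slot, in line with B and A. Lowering.

Call:
send_rows([
  [-1,0.025,0.002,0,0],
  [-1,0.05,0.002,0,0],
  [-1,0.065,0.002,0,0],
  [-1,0.075,0.002,0,0],
  [-1,0.08,0.002,0,0],
])

```text
time: 47.88
tool_pos: [0.4699, 0.3189, 0.0427]
ee_rot: [-2.491, 1.569, -2.603]
wrist_force: [0.1, -0.2, -0.8]
width: 0.0515
```

Call:
send_rows([
  [-1,0.001,0,0,0],
  [-1,0.001,0,0,0],
  [-1,0.001,0,0,0],
])

```text
time: 48.13
tool_pos: [0.4712, 0.3202, 0.0446]
ee_rot: [0.582, 1.568, 0.471]
wrist_force: [-0.7, 0.6, -1.7]
width: 0.0518
```

Call:
send_rows([
  [-1,0.003,0,0,0],
  [-1,0.005,0,0,0],
  [-1,0.005,0,0,0],
  [-1,0.005,0,0,0],
])

```text
time: 48.47
tool_pos: [0.471, 0.3203, 0.0391]
ee_rot: [0.556, 1.568, 0.445]
wrist_force: [0.9, 0.9, 1.0]
width: 0.0516
```

Call:
send_rows([
  [-1,0.001,0,0,0],
  [-1,0.001,0,0,0],
  [0.2,0.001,0,0,0],
  [0.5,0.001,0,0,0],
  [0.8,0.001,0,0,0],
])

```text
time: 48.88
tool_pos: [0.4698, 0.3197, 0.0367]
ee_rot: [-2.479, 1.57, -2.589]
wrist_force: [-0.9, 0.5, -0.2]
width: 0.0662
```

Call:
send_rows([
  [0.9,0,0,0,0],
  [0.9,0,0,0,0],
  [0.9,-0.02,0,0,0],
  [1,-0.06,0,0,0],
  [1,-0.1,0,0,0],
])

```text
time: 49.3
tool_pos: [0.4684, 0.3189, 0.1355]
ee_rot: [-2.518, 1.565, -2.629]
wrist_force: [1.2, 0.0, 0.8]
width: 0.0935
```

Call:
send_rows([
  [1,-0.04,0,0,0],
  [1,-0.08,-0.03,0,0],
  [1,-0.1,-0.07,0,0],
  [1,-0.1,-0.11,0,0],
  [1,-0.1,-0.15,0,0],
])

```text
time: 49.72
tool_pos: [0.4549, 0.1761, 0.2398]
ee_rot: [0.316, 1.565, 0.207]
wrist_force: [1.2, -0.5, 0.1]
width: 0.0941
```

Call:
send_rows([
  [1,0,-0.04,0,0],
  [1,0,-0.08,0,0],
  [1,0,-0.12,0,0],
  [1,0,-0.12,0,0],
  [1,0,-0.12,0,0],
])

```text
time: 50.13
tool_pos: [0.4408, 0.0559, 0.237]
ee_rot: [0.749, 1.57, 0.633]
wrist_force: [0.0, 0.1, 1.2]
width: 0.0943
```

Run:
```python
from h import *
o=robot.get_obs();print(o['tool_pos'],o['width'],o['wrist_force'])
t=snap('side','s35',(100,110,320,290),3.3);s=snap('top','t35',(70,130,370,300),2.6)
T=np.array([.5475,.3115]);a=np.radians(-5.94);Q=np.array([[np.cos(a),np.sin(a)],[-np.sin(a),np.cos(a)]])
for n,S in(('s',t),('t',s)):
  for st,c in blobs(mask(S["image"],'red'),60):
    p=ray(S,*c,.092);
    if p[1]>.2: print(n,c,p.round(4),(Q@(p[:2]-T)).round(4))
```

```text
[0.44083684 0.05588287 0.23703099] 0.094288956554045 [0.04287135 0.13365166 1.22868499]
s [181.77, 243.41] [0.6278 0.3049 0.092 ] [0.0805 0.0018]
s [202.34, 253.21] [0.552  0.3131 0.092 ] [0.0043 0.0021]
s [224.92, 264.09] [0.4728 0.322  0.092 ] [-0.0754  0.0028]
t [150.09, 164.05] [0.6286 0.3016 0.092 ] [ 0.0817 -0.0014]
t [146.91, 189.75] [0.5521 0.3101 0.092 ] [ 0.0048 -0.0009]
t [143.36, 216.85] [0.4731 0.3195 0.092 ] [-0.0749  0.0003]
```

View pics/s35.png

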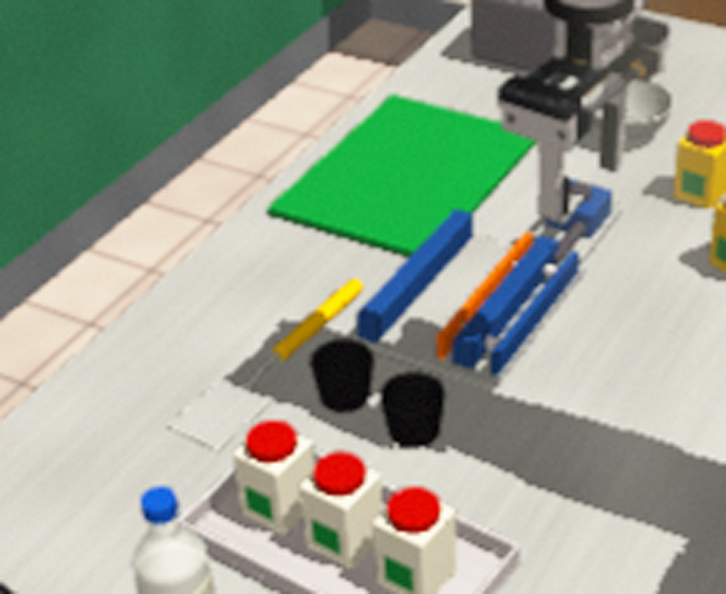

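View pics/t35.png

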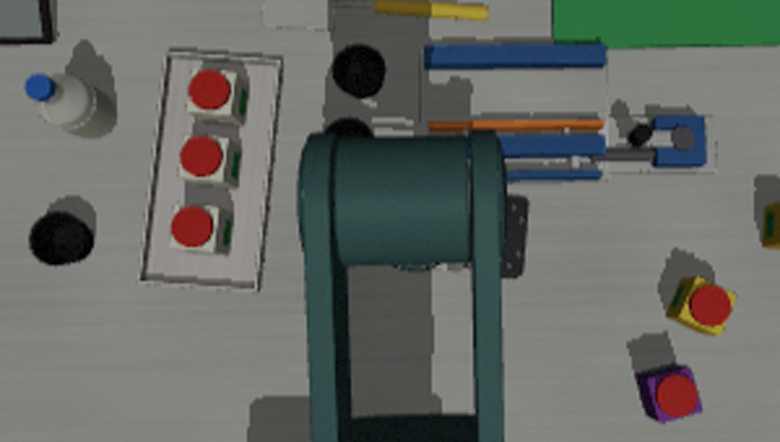

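All three jars stand in the tray, about 80 mm apart, within 3 mm of its centre line and with lids home. The jaw is open and the bystanders haven't moved. The arm is clear, so I'm handing in.

Run:
```python
from bench import robot
print(robot.close_job())
```

```text
the job is handed in; nothing more can be done
None
```

The job is done and handed in at about 50 s of the 210 s allowed. The hand-in gives no verdict, so the results below rest on my own checks.

I stood the three white jars in the clamp and cranked until the plate was pushed in about 7 mm. I then pressed all three lids to a firm stop, wound back about 1.7 turns with the jars still standing, and moved the jars to the tray.

**Last checks:**
- **Jars:** the side and top views show all three upright in the tray. They sit at tray x of about +81, +4 and -75 mm, within 3 mm of its centre line.
- **Lids:** each one stopped at the same height under 17–26 N, and all looked seated in the pictures.
- **Jaw:** I estimate about 11 mm of travel from the crank angle, below the 22 mm limit. The plate depth also comes from the crank angle, backed by the small gap seen behind the plate.
- **Bystanders:** the cups, spatula, bottle and bowl look unmoved in the pictures. I did not measure their positions.

**What disagreed or was off:**
- **Finger tips:** they acted about 27 mm above the reported TCP when pressing lids, so I went by the force rather than the height. I gripped the knob deeper for the unwinding and the jars slightly deeper for the tray.
- **Jar A:** I gripped it 9 mm off-centre when taking it from the clamp, and allowed for that when placing it.
- **Unwinding:** the wrist force briefly reached about 25 N because the commanded circle had drifted slightly.
- **Knocked jar:** I did not see any jar knocked aside.

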